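Unstack the vessels onto their instruments

TASK

Take the stack of glass vessels apart and put each one on the instrument it is meant for: the stoppered weighing bottle on the balance pan, the amber screw-cap jar on the magnetic stirrer, the square cavity block on the shaker's rubber mat and the Petri dish on the lit disc of the viewing plate. Set each down gently (no dropping), upright and in the middle of its plate, and leave the beaker and the dropper bottle where they stand.

Things in the scene. Friction and masses are not known exactly. Their poses are not given: they have to be found in the camera images.
- weighing_bottle: Small clear-glass weighing bottle with a ground stopper: body 26 mm across and 25 mm tall, then the stopper's flange 29 mm across and 4 mm thick, then a 12 mm knob; 40 mm tall in all. At the start it is the top of the stack, standing on the amber jar's lid. Origin at the centre of its underside, z up its axis. About 30 g.
- amber_jar: Squat round amber-glass jar, 35 mm across, with a ribbed black screw cap 36 mm across (the cap is the top 12 mm); 34 mm tall in all, flat on top. Third from the bottom of the stack, standing on the cavity block. Origin at the centre of its underside, z up. About 70 g.
- cavity_block: Square greenish glass cavity block (embryo dish) with its square cover glass on it, one solid piece: 45 x 45 mm, 18 mm tall. Second from the bottom of the stack, lying on the Petri dish. Origin at the centre of its underside, x and y square to its sides, z up. About 80 g.
- petri_dish: Closed Petri dish with tan medium in it, one solid piece: base 59 mm across, lid 62 mm across (the lid covers the height from 7.5 mm to the top); 16 mm tall. The bottom of the stack, lying on the bench. Origin at the centre of its underside, z up. About 60 g. The four vessels are stacked with their centres within a few mm of each other.
- balance: Portable balance: low grey case 130 mm wide and 185 mm deep with a display at the front, and a round bare steel pan 104 mm across, its top 44 mm above the bench. Fixed; its front with the controls faces roughly the robot (its -x axis). Origin on the bench right below the middle of the pan, z up.
- stirrer: Magnetic stirrer: white case 118 mm wide and 155 mm deep with a knob in its front, and a round white ceramic plate 110 mm across, its top 58 mm above the bench. Fixed; its front with the controls faces roughly the robot (its -x axis). Origin on the bench right below the middle of the plate, z up.
- shaker: Small orbital shaker, switched off: grey case with a square 130 mm aluminium platform carrying a black ribbed rubber mat 108 mm square, the mat's top 66 mm above the bench; a screw head stands 3 mm above the mat's top in each corner of the platform. Fixed; its front with the controls faces roughly the robot (its -x axis). Origin on the bench right below the middle of the mat, x and y square to its sides, z up.
- light_plate: Flat LED viewing plate: aluminium and black case 135 mm wide and 165 mm deep with a small dimmer knob and a red switch at its front corners, and a round white lit disc 100 mm across, its top 22 mm above the bench. Fixed; its front with the controls faces roughly the robot (its -x axis). Origin on the bench right below the middle of the lit disc, z up.
- beaker: Bystander: empty clear-glass beaker, 54 mm across the rim, 70 mm tall, loose on the bench, not to be moved. Origin at the centre of its underside.
- dropper_bottle: Bystander: green glass dropper bottle with a black teat, 30 mm across, 78 mm tall, loose on the bench, not to be moved. Origin at the centre of its underside.
Mind the look-alikes: they are no part of the job. What is shaped like the amber_jar but green is not meant. What is shaped like the cavity_block but green or red is not meant.

How it is judged:
At the end, for the whole second after the job is handed in: Weighing bottle on the balance pan, jar on the stirrer plate, cavity block on the shaker mat, Petri dish on the lit disc: each centred within 15 mm of the middle, resting on it (height within 5 mm), upright within about 6 degrees, released and at rest (horizontal distance between weighing_bottle and balance below 0.015 m and z of weighing_bottle in the frame of balance between 0.039 and 0.049 m and angle between each of weighing_bottle, amber_jar, cavity_block, petri_dish's own z axis and vertical below 0.1 rad and linear speed of each of weighing_bottle, amber_jar, cavity_block, petri_dish below 0.02 m/s and contact force between each of weighing_bottle, amber_jar, cavity_block, petri_dish and the fingers below 0.1 N and horizontal distance between amber_jar and stirrer below 0.015 m and z of amber_jar in the frame of stirrer between 0.053 and 0.063 m and horizontal distance between cavity_block and shaker below 0.015 m and z of cavity_block in the frame of shaker between 0.061 and 0.071 m and horizontal distance between petri_dish and light_plate below 0.015 m and z of petri_dish in the frame of light_plate between 0.017 and 0.027 m); the robot touches nothing.
It fails at once if a vessel is tipped over (leans more than 30 degrees) (angle between any of weighing_bottle, amber_jar, cavity_block, petri_dish's own z axis and vertical above 0.52 rad).
It fails at once if a vessel is dropped (falls free of the fingers faster than 0.6 m/s, about 20 mm) ((linear speed of weighing_bottle above 0.6 m/s and contact force between weighing_bottle and the fingers below 0.05 N) or (linear speed of amber_jar above 0.6 m/s and contact force between amber_jar and the fingers below 0.05 N) or (linear speed of cavity_block above 0.6 m/s and contact force between cavity_block and the fingers below 0.05 N) or (linear speed of petri_dish above 0.6 m/s and contact force between petri_dish and the fingers below 0.05 N)).
It fails at once if the beaker or the dropper bottle is shifted by more than 20 mm or knocked over ((distance of beaker from where it was at the start of the episode above 0.02 m or angle between beaker's own z axis and vertical above 0.4 rad) or (distance of dropper_bottle from where it was at the start of the episode above 0.02 m or angle between dropper_bottle's own z axis and vertical above 0.4 rad)).
It also fails if it takes over 128 s, if anything falls off the work surface, if the arm or the gripper's body presses on something with over 40 N, if the wrist force passes 120 N, or if a joint passes its speed limit or range.

ROBOT

A 7-joint arm with a two-finger parallel gripper is mounted at the origin on the work surface. World frame = base frame: x ahead of the robot, y to its left, z up, the work surface at z = 0. Lengths are in m, angles in rad, forces in N, time in s.
With the tool pointing down it reaches from about 0.425 to 0.925 m from the base axis. Payload 6.8 kg.
Tool frame: the origin (TCP) lies midway between the tips of the shut fingers; the grasp point (between the pads) lies 19 mm behind it (r.grip_point_offset is the distance from the TCP to the grasp point, in m); z points along the fingers, y is the direction in which the jaws open and shut (so a half turn about z gives the same grasp; the last joint's range is limited). The gripper opens to 85 mm and grips with 20 to 120 N. Pads are 22 mm wide; open, the fingers measure 114 mm over their backs; the gripper's body (76 mm by 85 mm) begins 54 mm behind the grasp point. The pads swing forward as they close: fully open they stand 13 mm farther back than shut.
Start: joints at [-1.458, 0.477, 0.022, 1.555, -0.011, 1.109, -0.083], TCP at [0.148, 0.659, 0.192] pointing down, gripper open.
Joint ranges: [-2.96, 2.96], [-0.34, 2.1], [-1.41, 1.46], [0.24, 2.44], [-1.37, 4.51], [0.17, 1.92], [-2.96, 2.96]. Speed limits (rad/s): [2.39, 2.39, 3.14, 3.14, 3.14, 3.14, 3.14].

INTERFACE

Orientations are given as a rotation vector (axis times angle).
In Python, from bench import r, grab_frame, camera_params gives the robot as it stands.
- The arm moves only by the tool carry_out, never from a script. Its argument "motion" is text: rows parted by semicolons, each of 5 numbers parted by spaces: the closure, from 0 (fully open) to 1 (shut), then the shift along the tool's x, y, z in mm, then the turn about the tool's z in rad. In form: fingers dx dy dz twist; .... A call has exactly 8 rows; each row shifts and turns the commanded pose from where the row before left it, along the tool's axes as they then stand; what a row does not reach is not made up. A row lasts 1/8 s, in which the tool goes at most 62.5 mm and 10.7 degrees, less where a joint would pass 70% of its speed; a pose out of reach is approached as far as the arm can. A call with a gripper value outside its range is refused whole. The fingers move at their own pace and stop on an object; "newtons" is the grip in N (left out, the last holds). Time passes only in rows, so rows that do not move let the fingers close, or fill a call up. It gives the time, the measured TCP pose, the force and the opening at its end, in the units of the state.
- r.get_obs(): the state, without advancing time (a new reading comes with each control period).
- grab_frame(name): name is "scene" or "top" or "wrist"; returns the picture (480x640x3 uint8, red, green, blue); there is no depth.
- camera_params(name): a dict with "fx", "fy", "cx", "cy" (pixels), "eye" and "attitude" of the camera in the world. Camera axes: x right, y down, z forward; pixel columns grow to the right and rows downward; lengths in m; the calibration is good to about 2 mm. A picture is of the moment at which its call begins: read the wrist's pose just before it. camera_params takes no time and is no camera call; for the wrist camera it gives the pose at the moment of the call.
- r.hand_in(): hands the job in, once; it reports no verdict.
The state is a dict: "clock": time; "joints": joint angles; "qvel": joint speeds; "tau": joint torques, N m; "tcp_pos": TCP position; "orientation": TCP orientation; "contact_force": force on the tool from outside, world axes, zero at the start; "moment": the same for the moment, N m; "grip_width": finger opening in m.
Only numpy, scipy, OpenCV 4.12 (cv2) and the standard library are available. Lean on these libraries where they do the work, as an engineer would, in place of code of your own. Each camera call takes 0.05 s, during which the arm holds its last target.

## Working session

There is one attempt and no reset: what is moved stays moved. The work goes in short steps, Python scripts to look and compute and a tool call to move; the robot and the scene stay as the last step left them, time stands still between calls to the robot, and variables do not carry over. Pictures are saved under pics/ and viewed, and the job is handed in when it is done.

Besides the shell and the picture viewer there is one more tool, called after ">>>" in YAML: its name, and indented under it one key for each argument. carry_out: Moves the arm, as the interface text tells. Its arguments: {"type":"object","properties":{"motion":{"type":"string"},"newtons":{"type":"number"}},"required":["motion"]}

```bash
ls; mkdir -p pics; python3 - <<'E'
from bench import r, grab_frame, camera_params
import cv2
o=r.get_obs();print(o)
print(r.grip_point_offset)
for n in ["scene","top","wrist"]:
    print(n,camera_params(n))
    cv2.imwrite(f"pics/{n}0.png",grab_frame(n)[:,:,::-1])
E
```

```text
pics
{'clock': 0.0, 'joints': array([-1.45810829,  0.47777513,  0.022357  ,  1.55645294, -0.01150935,
        1.10928594, -0.08313144]), 'qvel': array([ 4.63126358e-04,  2.11790085e-03,  5.32426840e-05, -4.43329554e-04,
        1.48518758e-03,  1.05420087e-03, -2.87300686e-04]), 'tau': array([ 7.65088007e-04, -5.96467710e+01,  1.60782617e+00, -2.81189150e+01,
        1.23030500e-02,  9.49789421e-03,  9.16317262e-07]), 'tcp_pos': array([0.14770706, 0.65796646, 0.19094222]), 'orientation': array([-3.46147493e-01, -3.12239739e+00,  2.81447914e-03]), 'contact_force': array([ 0.9833881 ,  0.71414208, -0.0655935 ]), 'moment': array([ 0.01040516,  0.01377764, -0.03524236]), 'grip_width': 0.08545571207058045}
0.0187
scene {'fx': 534.768463550658, 'fy': 534.768463550658, 'cx': 322.39411129910957, 'cy': 233.93282370795802, 'eye': array([ 0.89794727, -0.78283576,  0.64842498]), 'attitude': array([-2.1142144 , -0.50346045,  0.28065989])}
top {'fx': 489.19619558309904, 'fy': 489.19619558309904, 'cx': 322.0741309044104, 'cy': 242.98560373504958, 'eye': array([ 0.37559904, -0.02905087,  1.16227386]), 'attitude': array([-2.14987017,  2.16447929, -0.12177441])}
wrist {'fx': 387.6868405386798, 'fy': 387.6868405386798, 'cx': 315.5350558919155, 'cy': 244.42949723670074, 'eye': array([0.08284055, 0.67229899, 0.37380364]), 'attitude': array([2.28069223, 1.8252474 , 0.24529579])}
```

View pics/scene0.png

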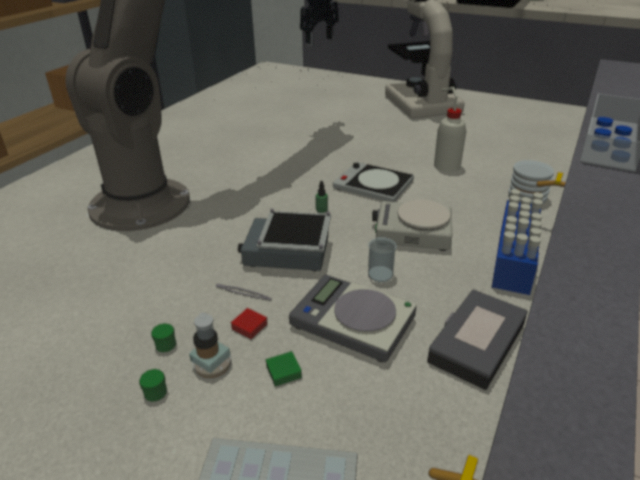

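View pics/top0.png

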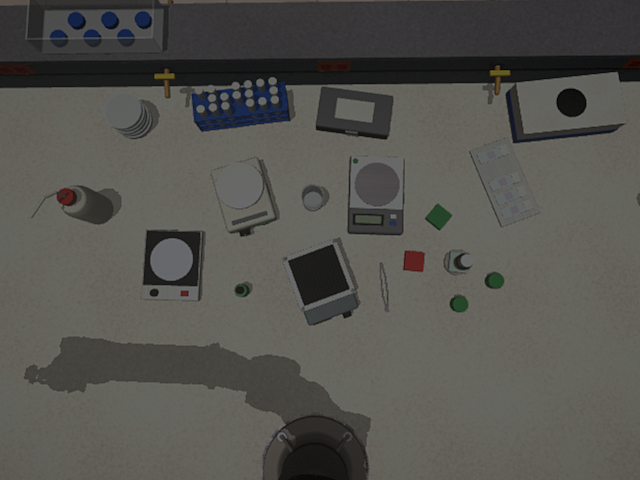

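View pics/wrist0.png

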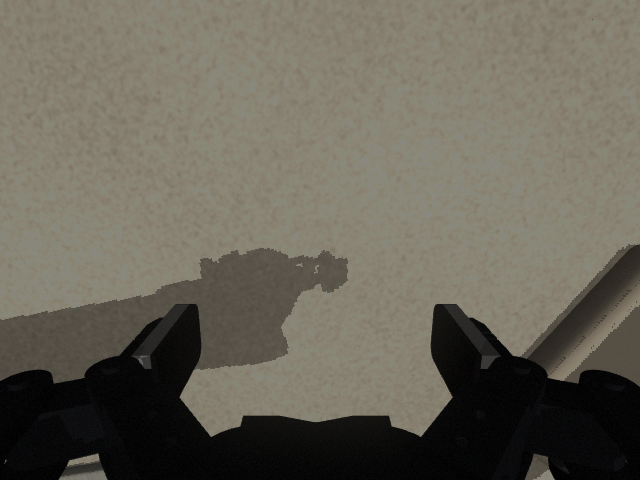

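```bash
cat > h.py <<'E'
import numpy as np, cv2
from scipy.spatial.transform import Rotation as R
from bench import r, grab_frame, camera_params
def ray(c,u,v):
    d=R.from_rotvec(c['attitude']).apply([(u-c['cx'])/c['fx'],(v-c['cy'])/c['fy'],1.]);return np.array(c['eye']),d
def onplane(c,u,v,z):
    e,d=ray(c,u,v);return e+d*(z-e[2])/d[2]
def proj(c,p):
    q=R.from_rotvec(c['attitude']).inv().apply(np.array(p)-c['eye']);return np.array([c['fx']*q[...,0]/q[...,2]+c['cx'],c['fy']*q[...,1]/q[...,2]+c['cy']]).T
def crop(src,dst,x0,y0,x1,y1,s,g=1.5):
    im=cv2.imread(src)[y0:y1,x0:x1];im=np.clip(im*g,0,255).astype('uint8')
    cv2.imwrite(dst,cv2.resize(im,None,fx=s,fy=s,interpolation=cv2.INTER_CUBIC))
E
python3 - <<'E'
from h import *
crop('pics/top0.png','pics/t_a.png',380,180,540,320,5,1.8)
crop('pics/top0.png','pics/t_b.png',130,140,420,330,2.7,1.8)
crop('pics/scene0.png','pics/s_a.png',130,280,330,410,4,1.2)
E
```

```text
(no output)
```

View pics/t_a.png

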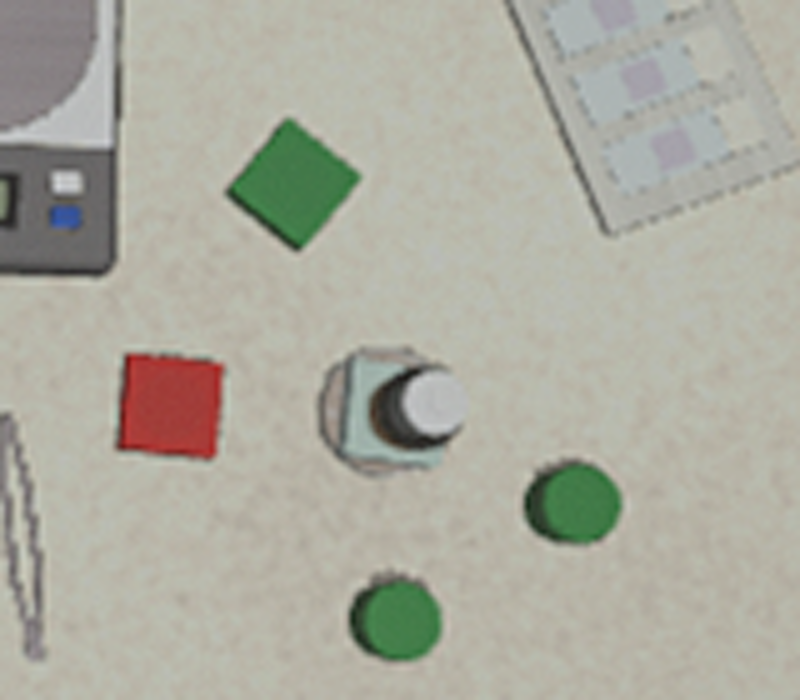

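View pics/t_b.png

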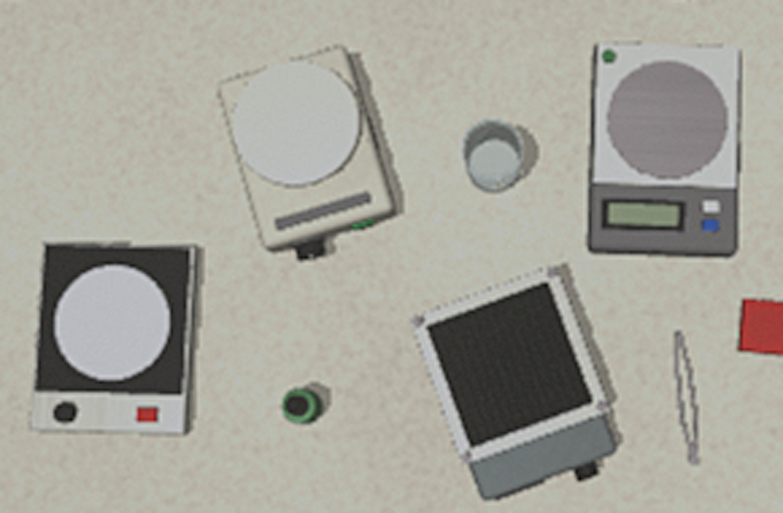

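View pics/s_a.png

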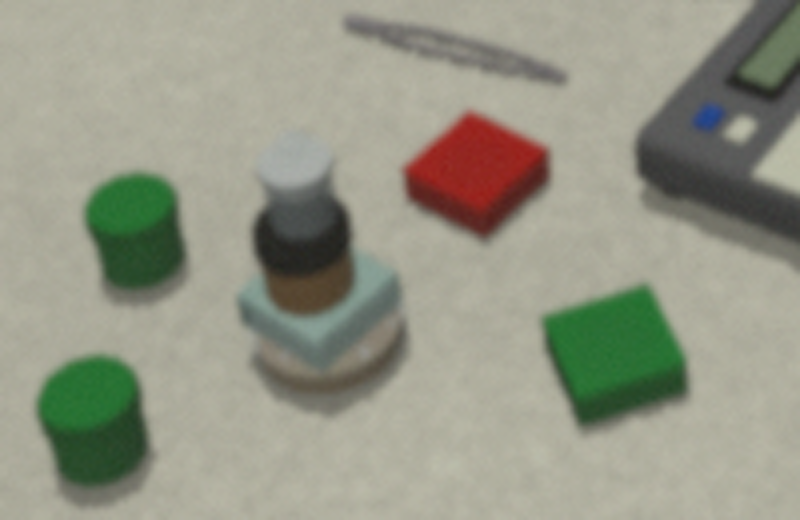

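```bash
python3 - <<'E'
from h import *
c=camera_params('top'); s=camera_params('scene')
P=dict(bottleflange=(467,260.4,.097),petri=(457.2,262,.016),pan=(377,184.4,.044),stir=(240,185.2,.058),shak=(318.9,275.2,.066),light=(171.5,259.3,.022),
 gj1=(494.8,280.8,.034),gj2=(459.6,304,.034),drop=(241.5,290,.078),beaker=(313.5,196,.07),red=(414,261,.018),grn=(438.8,216.6,.018))
for k,(u,v,z) in P.items():
    p=onplane(c,u,v,z); print(k,p.round(4),'scene px',proj(s,p).round(1), 'reach',np.hypot(p[0],p[1]).round(3))
a=[onplane(c,130+x/2.7,140+y/2.7,.066) for x,y in [(429,326),(547,284),(592,403),(473,446)]]
for i in range(4):
    d=a[(i+1)%4]-a[i];print('mat side',np.linalg.norm(d).round(4),np.degrees(np.arctan2(d[1],d[0])))
a=[onplane(c,380+x/5,180+y/5,.034) for x,y in [(352,362),(342,455),(440,465)]]
for i in range(2):
    d=a[i+1]-a[i];print('block side',np.linalg.norm(d).round(4),np.degrees(np.arctan2(d[1],d[0])))
print((a[0]+a[2])/2)
o=r.get_obs();print(R.from_rotvec(o['orientation']).as_matrix().round(3))
E
```

```text
bottleflange [ 0.4624 -0.3385  0.097 ] scene px [201.5 320.7] reach 0.573
petri [ 0.4654 -0.339   0.016 ] scene px [209.7 359.4] reach 0.576
pan [ 0.646  -0.1516  0.044 ] scene px [362.8 309. ] reach 0.664
stir [0.6433 0.166  0.058 ] scene px [422.  212.9] reach 0.664
shak [ 0.434  -0.0151  0.066 ] scene px [292.8 227.7] reach 0.434
light [0.4759 0.3306 0.022 ] scene px [376.9 178.6] reach 0.579
gj1 [ 0.4202 -0.4186  0.034 ] scene px [150.7 376.7] reach 0.593
gj2 [ 0.3678 -0.3358  0.034 ] scene px [161.1 330.4] reach 0.498
drop [0.4019 0.1559 0.078 ] scene px [317.9 182.5] reach 0.431
beaker [ 0.6139 -0.0039  0.07  ] scene px [378.9 246.2] reach 0.614
red [ 0.4683 -0.2375  0.018 ] scene px [247.  319.5] reach 0.525
grn [ 0.5733 -0.2991  0.018 ] scene px [281.4 364.7] reach 0.647
mat side 0.1044 -70.70721721932206
mat side 0.1057 -159.9110667463873
mat side 0.1043 109.38030209041891
mat side 0.1058 20.13021921941814
block side 0.0434 171.7821540122819
block side 0.0451 -96.2443889682994
[ 0.46243617 -0.33858146  0.034     ]
[[-0.976  0.219 -0.   ]
 [ 0.219  0.976 -0.001]
 [-0.    -0.001 -1.   ]]
```

>>> carry_out:
  motion: "0 -44 -23 -4 0;0 -44 -23 -4 0;0 -44 -23 -4 0;0 -44 -23 -4 0;0 -44 -23 -4 0;0 -44 -23 -4 0;0 -44 -23 -4 0;0 -44 -23 -4 0"
  newtons: 30

```text
clock: 1.15
tcp_pos: [0.4519, 0.4007, 0.2239]
orientation: [-0.346, -3.122, 0.0]
contact_force: [1.2, 0.1, -0.2]
grip_width: 0.0854
```

>>> carry_out:
  motion: "0 -24 -43 0 0;0 -24 -43 0 0;0 -24 -43 0 0;0 -24 -43 0 0;0 -24 -43 0 0;0 -24 -43 0 0;0 -24 -43 0 0;0 -24 -43 0 0"

```text
clock: 2.15
tcp_pos: [0.5631, 0.0228, 0.2238]
orientation: [-0.346, -3.122, -0.0]
contact_force: [0.6, -0.0, 1.0]
grip_width: 0.0854
```

>>> carry_out:
  motion: "0 2 -47 0 0;0 2 -47 0 0;0 2 -47 0 0;0 2 -47 0 0;0 2 -47 0 0;0 2 -47 0 0;0 3 -47 0 0;0 3 -45 0 -0.089"

```text
clock: 3.15
tcp_pos: [0.4628, -0.3379, 0.2237]
orientation: [-0.204, -3.135, -0.0]
contact_force: [0.9, -1.3, -0.7]
grip_width: 0.0855
```

```bash
cat >> h.py <<'E'
def snap(n,name):
    o=r.get_obs();c=camera_params(n);im=grab_frame(n)[:,:,::-1]
    cv2.imwrite(f'pics/{name}.png',im);np.save(f'pics/{name}.npy',c,allow_pickle=True);return o,c,im
def go(x,y,z,o=None):
    o=o or r.get_obs();M=R.from_rotvec(o['orientation']).as_matrix()
    d=np.array([x,y,z])-o['tcp_pos'];print('tcp',o['tcp_pos'].round(4),'yaw of y',np.degrees(np.arctan2(M[1,1],M[0,1])).round(2),'tool mm',(M.T@d*1000).round(1))
E
python3 - <<'E'
from h import *
o,c,im=snap('wrist','w1')
go(.4635,-.3385,.15,o)
print(c, o['joints'].round(2))
for p in [(.4635,-.3385,.108),(.4635,-.3385,.097),(.4635,-.3385,.016)]: print(proj(c,p))
E
```

```text
tcp [ 0.4628 -0.3379  0.2237] yaw of y 82.56 tool mm [-0.8 -0.5 73.7]
{'fx': 387.6868405386798, 'fy': 387.6868405386798, 'cx': 315.5350558919155, 'cy': 244.42949723670074, 'eye': array([ 0.3968713 , -0.32998793,  0.40654541]), 'attitude': array([2.20140043, 1.93198714, 0.26133286])} [ 0.11  0.3   0.51  1.79 -0.16  1.09  2.12]
[315.58693114 226.20530378]
[315.57782778 223.2423422 ]
[315.52587204 206.33179477]
```

View pics/w1.png

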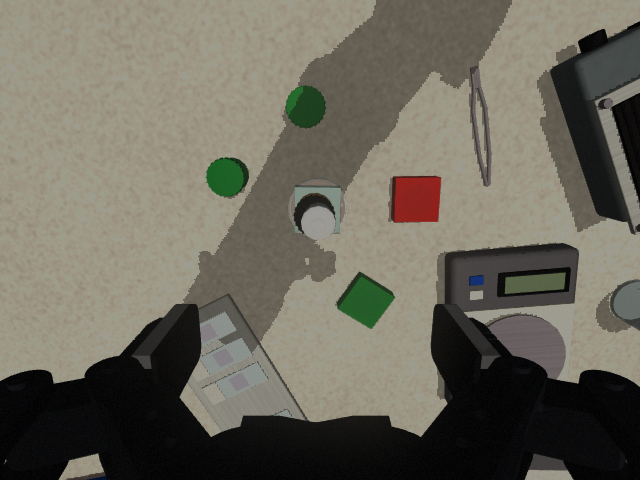

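```bash
python3 - <<'E'
from h import *
crop('pics/w1.png','pics/w1c.png',270,160,370,250,7,1.3)
E
```

```text
(no output)
```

View pics/w1c.png

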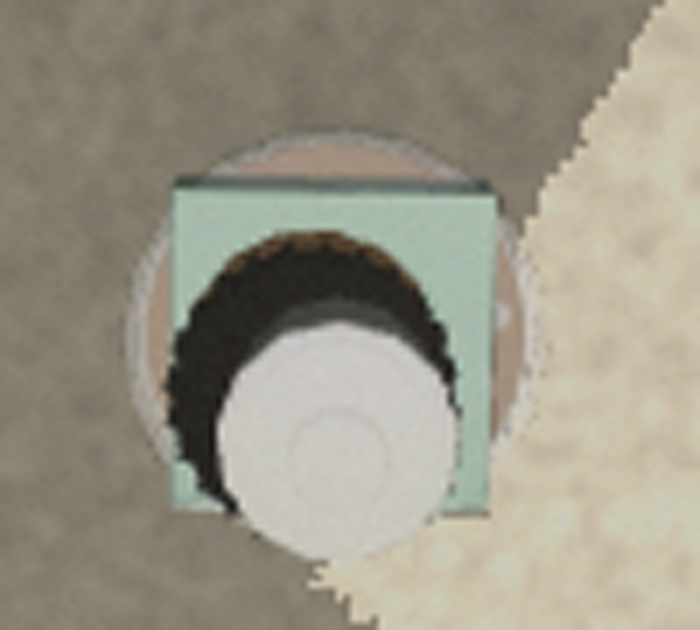

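>>> carry_out:
  motion: "0 -1 0.8 25 0;0 0 0 25 0;0 0 0 25 0;0 0 0 25 0;0 0 0 20 0;0 0 0 15 0;0.2 0 0 10 0;0.3 0 0 5 0"
  newtons: 20

```text
clock: 4.2
tcp_pos: [0.4646, -0.336, 0.0735]
orientation: [-0.207, -3.135, -0.0]
contact_force: [-0.2, 0.1, -0.1]
grip_width: 0.0597
```

>>> carry_out:
  motion: "0.4 0 0 0 0;0.5 0 0 0 0;0.55 0 0 0 0;0.6 0 0 0 0;0.65 0 0 0 0;0.7 0 0 0 0;0.8 0 0 0 0;0.9 0 0 0 0"
  newtons: 20

```text
clock: 5.2
tcp_pos: [0.4646, -0.336, 0.0739]
orientation: [-0.207, -3.135, -0.0]
contact_force: [0.4, -0.2, -0.2]
grip_width: 0.0083
```

```bash
python3 - <<'E'
from h import *
o,c,im=snap('wrist','w2'); print(o['contact_force'],o['grip_width']); go(.646,-.1516,.20,o)
E
```

```text
[ 0.35731169 -0.18444047 -0.17802453] 0.008279594936991111
tcp [ 0.4646 -0.336   0.0739] yaw of y 82.44 tool mm [-155.6  206.7 -126.1]
```

View pics/w2.png

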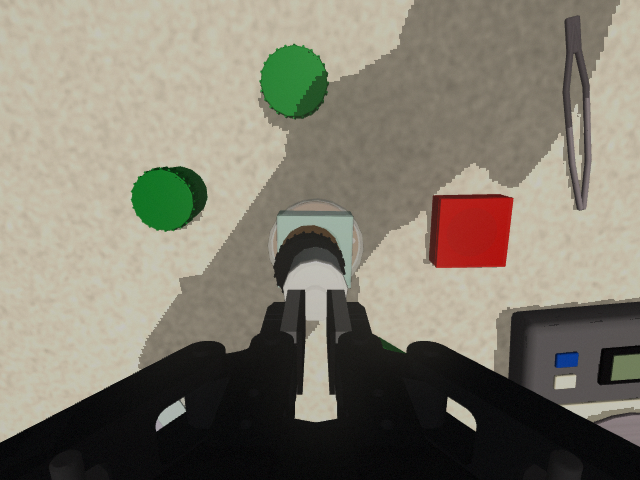

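```bash
python3 - <<'E'
from h import *
c=np.load('pics/w2.npy',allow_pickle=True).item()
print(c)
T=np.array([.4646,-.336,.0739])
for dz in (0,.0187,.04): print('tool',dz,proj(c,T+[0,0,dz]))
for p in [(.4635,-.337,.108),(.4635,-.337,.097),(.4635,-.337,.068),(.4635,-.337,.016)]: print(p,proj(c,p))
crop('pics/w2.png','pics/w2c.png',230,180,400,350,4,1.4)
o,c,im=snap('scene','s2'); o,c,im=snap('top','t2')
crop('pics/s2.png','pics/s2c.png',130,240,330,390,4,1.2)
E
```

```text
{'fx': 387.6868405386798, 'fy': 387.6868405386798, 'cx': 315.5350558919155, 'cy': 244.42949723670074, 'eye': array([ 0.39862191, -0.32789549,  0.25665668]), 'attitude': array([2.20309056, 1.92952928, 0.26108377])}
tool 0 [316.68385672 275.65872503]
tool 0.0187 [316.82072971 289.79900186]
tool 0.04 [317.01535661 309.90580472]
(0.4635, -0.337, 0.108) [314.21777871 301.68724661]
(0.4635, -0.337, 0.097) [314.28782525 291.53967307]
(0.4635, -0.337, 0.068) [314.43675328 269.96461758]
(0.4635, -0.337, 0.016) [314.62017743 243.39214343]
```

View pics/w2c.png

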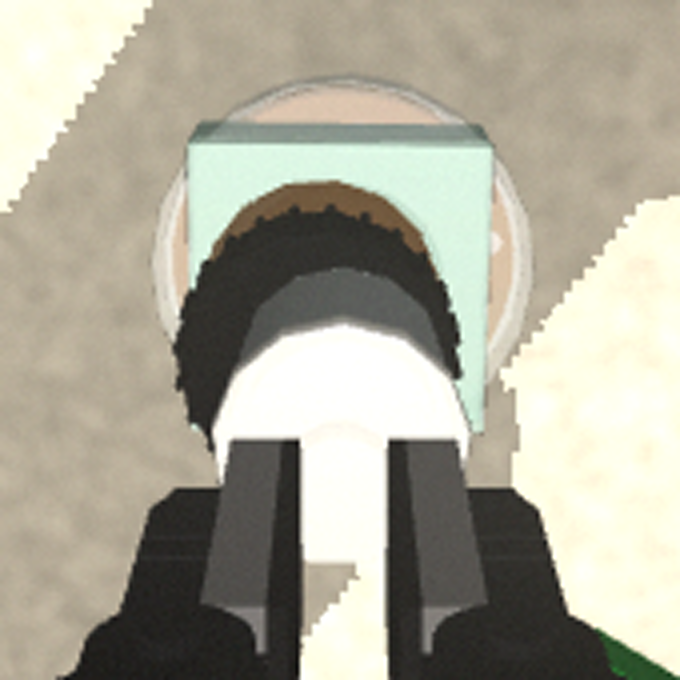

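View pics/s2c.png

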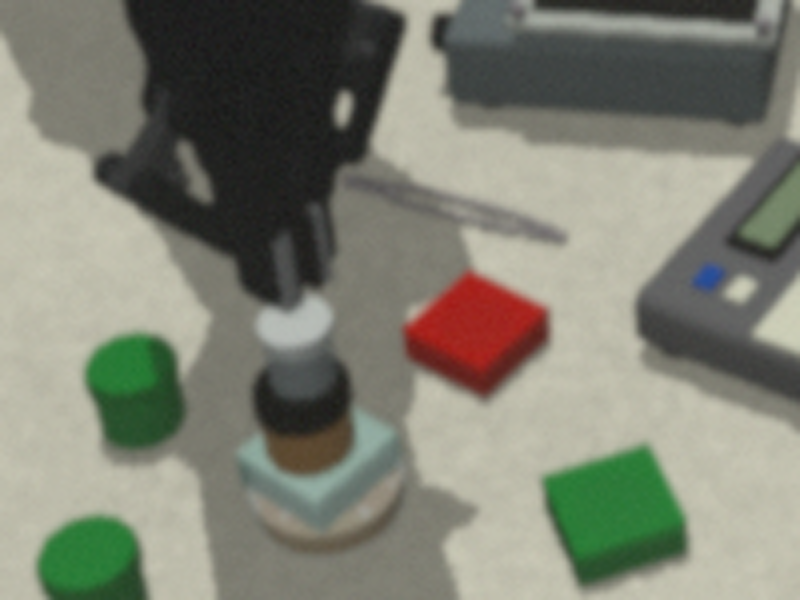

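```bash
python3 - <<'E'
from h import *
c=np.load('pics/w2.npy',allow_pickle=True).item()
o=r.get_obs();M=R.from_rotvec(o['orientation']).as_matrix();T=o['tcp_pos']
Rc=R.from_rotvec(c['attitude'])
for dx in (-.011,0,.011):
  for h in (0,.01,.0187,.03,.04):
    p=T+M[:,0]*dx-M[:,2]*h
    print(dx,h,proj(c,p).round(1),'depth',Rc.inv().apply(p-c['eye'])[2].round(4), 'scene', proj(camera_params('scene'),p).round(1))
E
```

```text
-0.011 0 [316.6 296.1] depth 0.1968 scene [210.9 334.2]
-0.011 0.01 [316.7 304.2] depth 0.1871 scene [210.1 329.4]
-0.011 0.0187 [316.8 312. ] depth 0.1787 scene [209.3 325.1]
-0.011 0.03 [316.8 323.3] depth 0.1678 scene [208.4 319.5]
-0.011 0.04 [316.9 334.7] depth 0.1582 scene [207.5 314.4]
0 0 [316.6 275.6] depth 0.1938 scene [205.7 331.3]
0 0.01 [316.7 282.8] depth 0.1842 scene [204.8 326.5]
0 0.0187 [316.8 289.8] depth 0.1758 scene [204.  322.2]
0 0.03 [316.9 299.8] depth 0.1649 scene [203.  316.6]
0 0.04 [317.  309.9] depth 0.1553 scene [202.2 311.6]
0.011 0 [316.6 254.6] depth 0.1909 scene [200.5 328.5]
0.011 0.01 [316.7 260.8] depth 0.1813 scene [199.6 323.7]
0.011 0.0187 [316.8 266.8] depth 0.1729 scene [198.8 319.4]
0.011 0.03 [316.9 275.4] depth 0.162 scene [197.8 313.8]
0.011 0.04 [317.  284.1] depth 0.1524 scene [196.9 308.8]
```

View pics/s2.png

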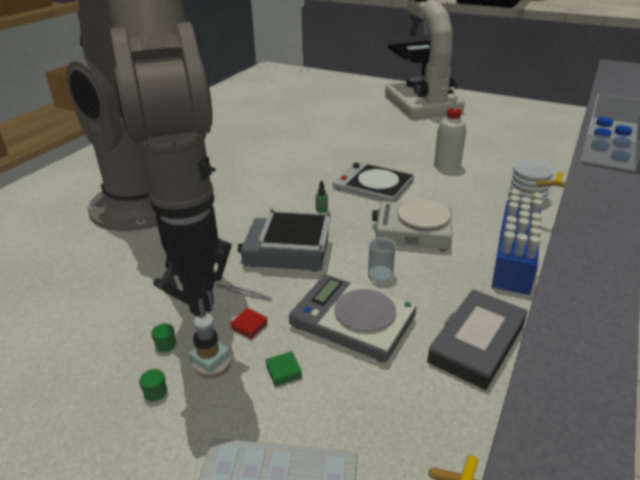

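>>> carry_out:
  motion: "0.5 0 0 0 0;0.3 0 0 0 0;0.3 1 0 0 0;0.3 0 0 0 0;0.3 0 0 8 0;0.3 0 0 8 0;0.3 0 0 8 0;0.3 0 0 8 0"

```text
clock: 6.35
tcp_pos: [0.4634, -0.3358, 0.0411]
orientation: [-0.207, -3.134, -0.0]
contact_force: [-0.0, -0.0, 1.4]
grip_width: 0.06
```

```bash
python3 - <<'E'
from h import *
o,c,im=snap('scene','s3'); print(o['tcp_pos'],o['contact_force'],o['grip_width'])
crop('pics/s3.png','pics/s3c.png',130,240,330,390,4,1.2)
o,c,im=snap('wrist','w3')
E
```

```text
[ 0.46341296 -0.33579577  0.04107907] [-0.01378392 -0.02127764  1.37388794] 0.060000491472531496
```

View pics/s3c.png

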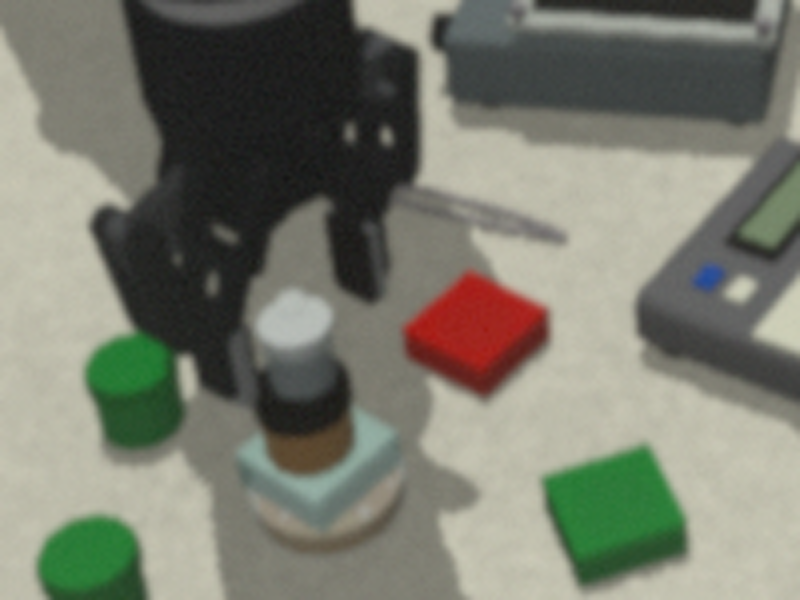

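View pics/w3.png

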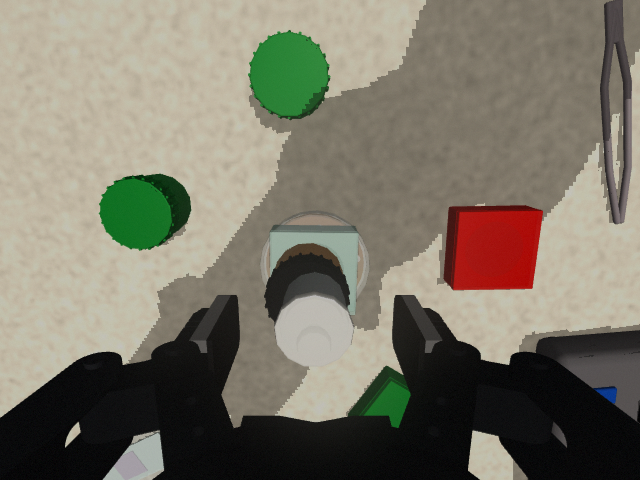

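```bash
python3 - <<'E'
from h import *
o=r.get_obs();M=R.from_rotvec(o['orientation']).as_matrix();T=o['tcp_pos']
c=camera_params('wrist');s=camera_params('scene')
for dx in(-.011,.011):
 for h in (.01,.03,.04,.05):
  p=T+M[:,0]*dx-M[:,2]*h
  print(dx,h,'L',proj(c,p-M[:,1]*.03).round(1),'R',proj(c,p+M[:,1]*.03).round(1),'scL',proj(s,p-M[:,1]*.032).round(1),'scR',proj(s,p+M[:,1]*.032).round(1))
for z in(.097,.108): print(z,proj(c,(T[0],T[1],z)))
E
```

```text
-0.011 0.01 L [254.6 304.2] R [378.9 304.1] scL [197.  357.4] scR [226.4 332.4]
-0.011 0.03 L [247.6 323.3] R [386.2 323.2] scL [195.1 347.9] scR [225.1 323. ]
-0.011 0.04 L [243.5 334.6] R [390.5 334.5] scL [194.2 343.1] scR [224.4 318.3]
-0.011 0.05 L [238.8 347.4] R [395.3 347.3] scL [193.2 338.2] scR [223.7 313.4]
0.011 0.01 L [252.6 260.8] R [380.9 260.7] scL [186.7 351.3] scR [216.3 326.9]
0.011 0.03 L [245.1 275.4] R [388.7 275.3] scL [184.7 341.9] scR [214.8 317.6]
0.011 0.04 L [240.7 284.1] R [393.3 284. ] scL [183.7 337.1] scR [214.  312.9]
0.011 0.05 L [235.6 294. ] R [398.6 293.9] scL [182.6 332.2] scR [213.3 308.1]
0.097 [317.2788498  328.88063562]
0.108 [317.45858297 344.54303065]
```

>>> carry_out:
  motion: "0.35 0 -0.8 5 0;0.45 0 0 0 0;0.5 0 0 0 0;0.55 0 0 0 0;0.6 0 0 0 0;0.65 0 0 0 0;0.7 0 0 0 0;0.8 0 0 0 0"
  newtons: 20

```text
clock: 7.45
tcp_pos: [0.4637, -0.3366, 0.0371]
orientation: [0.207, 3.134, 0.0]
contact_force: [0.1, 1.4, 2.5]
grip_width: 0.0273
```

```bash
python3 - <<'E'
from h import *
o,c,im=snap('wrist','w4'); print(o['contact_force'],o['grip_width']); go(.646,-.1516,.20,o)
E
```

```text
[0.07489906 1.37551286 2.50576131] 0.027288379705425116
tcp [ 0.4637 -0.3366  0.0371] yaw of y 82.45 tool mm [-156.5  207.4 -162.9]
```

View pics/w4.png

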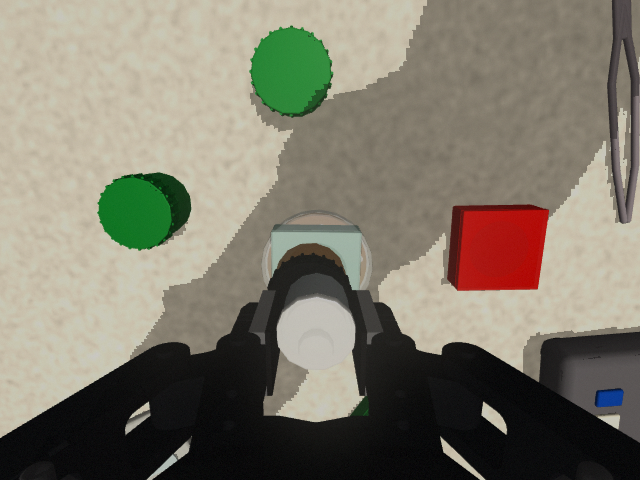

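>>> carry_out:
  motion: "0.9 0 0 -2 0;0.9 0 0 -5 0;0.9 0 0 -12 0;0.9 0 0 -15 0;0.9 0 0 -15 0;0.9 0 0 -15 0;0.9 0 0 -15 0;0.9 0 0 -8 0"
  newtons: 25

```text
clock: 8.5
tcp_pos: [0.4639, -0.3369, 0.1252]
orientation: [0.207, 3.134, -0.001]
contact_force: [-0.5, -0.0, -0.7]
grip_width: 0.0272
```

```bash
python3 - <<'E'
from h import *
o,c,im=snap('wrist','w5'); print(o['contact_force'],o['grip_width']); go(.646,-.1516,.125,o)
E
```

```text
[-0.52980254 -0.04731697 -0.65073084] 0.027171425304072155
tcp [ 0.4639 -0.3369  0.1252] yaw of y 82.45 tool mm [-156.2  207.7    0.3]
```

View pics/w5.png

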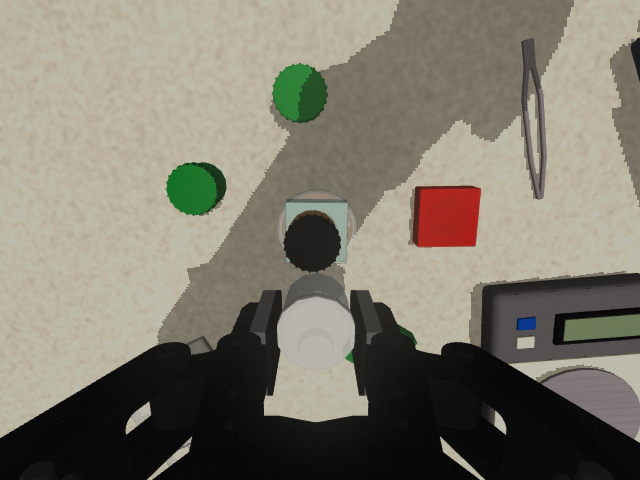

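>>> carry_out:
  motion: "0.9 -10 13 0 0;0.9 -20 27 0 0;0.9 -24 32 0 0;0.9 -26 34 0 0;0.9 -26 34 0 0;0.9 -24 32 0 0;0.9 -18 24 0 0;0.9 -8 12 0 0"

```text
clock: 9.55
tcp_pos: [0.6466, -0.1474, 0.1227]
orientation: [-0.201, -3.134, -0.002]
contact_force: [-0.1, -1.5, -1.1]
grip_width: 0.0272
```

```bash
python3 - <<'E'
from h import *
o,c,im=snap('wrist','w6'); print(o['contact_force'],o['grip_width']); go(.646,-.1516,.013,o)
print(proj(c,(.646,-.1516,.044)))
snap('scene','s6')
E
```

```text
[-0.10753326 -1.48774529 -1.14040343] 0.02716538749355031
tcp [ 0.6466 -0.1474  0.1227] yaw of y 82.66 tool mm [-1.000e-01 -4.300e+00  1.096e+02]
[310.18422333 236.94437476]
```

View pics/w6.png

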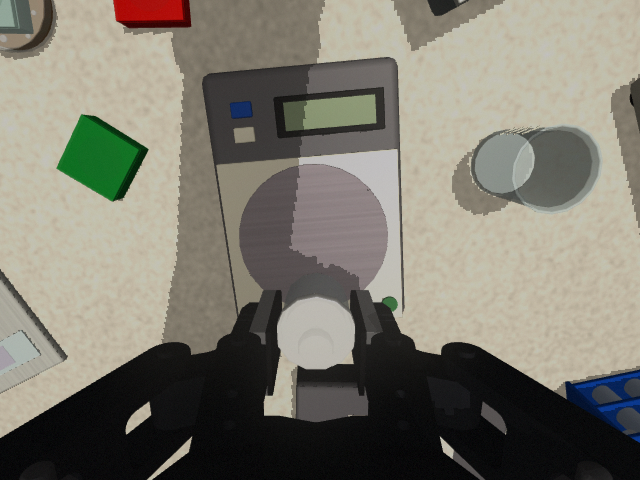

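View pics/s6.png

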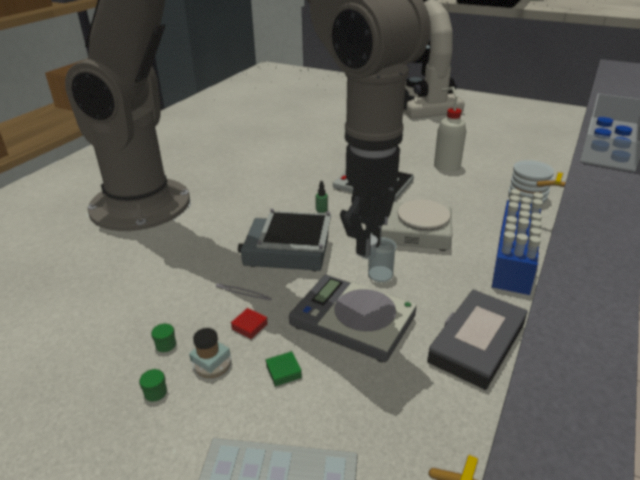

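>>> carry_out:
  motion: "0.9 0 -2.5 20 0;0.9 0 0 20 0;0.9 0 0 20 0;0.9 0 0 15 0;0.9 0 0 12 0;0.9 0 0 9 0;0.9 0 0 6 0;0.9 0 0 3 0"

```text
clock: 10.65
tcp_pos: [0.6453, -0.1534, 0.0188]
orientation: [0.207, 3.135, 0.0]
contact_force: [-0.8, -0.9, 0.1]
grip_width: 0.027
```

>>> carry_out:
  motion: "0.9 0 0 1 0;0.9 0 0 1 0;0.9 0 0 1 0;0.9 0 0 1 0;0.9 0 0 1 0;0.9 0 0 0 0;0.9 0 0 0 0;0.9 0 0 0 0"

```text
clock: 11.65
tcp_pos: [0.6452, -0.1535, 0.0139]
orientation: [-0.207, -3.135, -0.0]
contact_force: [0.1, -0.1, -0.3]
grip_width: 0.0273
```

>>> carry_out:
  motion: "0.9 0 2 0 0;0.9 0 1 0.5 0;0.9 0 0 0.5 0;0.9 0 0 0.5 0;0.9 0 0 0.5 0;0.9 0 0 0 0;0.9 0 0 0 0;0.9 0 0 0 0"

```text
clock: 12.65
tcp_pos: [0.646, -0.1501, 0.013]
orientation: [0.207, 3.134, 0.001]
contact_force: [-2.2, 2.3, 8.6]
grip_width: 0.027
```

```bash
python3 - <<'E'
from h import *
o,c,im=snap('scene','s7'); print(o['contact_force'],o['tcp_pos']);crop('pics/s7.png','pics/s7c.png',280,220,440,370,4,1.2)
E
```

```text
[-2.23916018  2.25374119  8.62238551] [ 0.64603309 -0.15010029  0.0130167 ]
```

View pics/s7c.png

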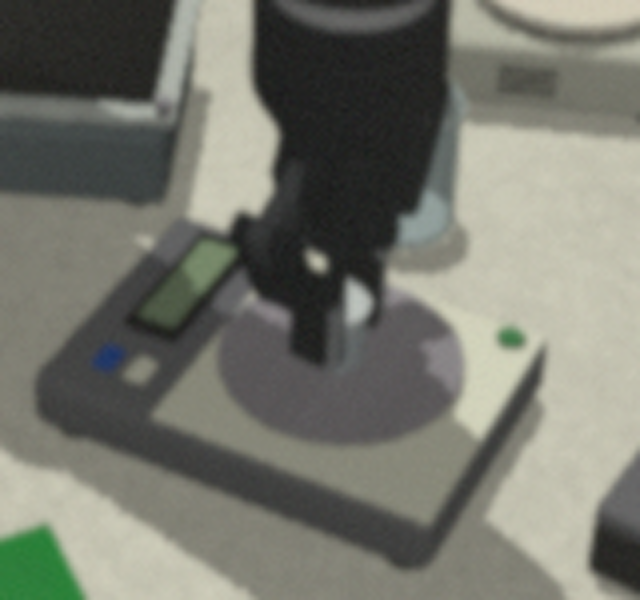

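>>> carry_out:
  motion: "0.9 0 0 -0.7 0;0.9 0 0 0 0;0.65 0 0 0 0;0.6 0 0 0 0;0.55 0 0 0 0;0.5 0 0 0 0;0.4 0 0 0 0;0.35 0 0 0 0"

```text
clock: 13.7
tcp_pos: [0.6455, -0.1505, 0.0126]
orientation: [-0.207, -3.135, 0.0]
contact_force: [-0.2, -0.1, -0.0]
grip_width: 0.0553
```

>>> carry_out:
  motion: "0.35 0 0 -5 0;0.35 0 0 -10 0;0.35 0 0 -18 0;0.35 0 0 -20 0;0.3 0 0 -20 0;0.3 0 0 -20 0;0.2 0 0 -15 0;0.2 0 0 -5 0"

```text
clock: 14.7
tcp_pos: [0.6461, -0.1506, 0.127]
orientation: [0.207, 3.133, 0.0]
contact_force: [-0.6, -0.9, 0.3]
grip_width: 0.0682
```

```bash
python3 - <<'E'
from h import *
o,c,im=snap('wrist','w8'); print(o['contact_force'],o['grip_width']); go(.463,-.3395,.14,o)
print(proj(c,(.646,-.150,.073)))
w=np.load('pics/w5.npy',allow_pickle=True).item()
for z in(.068,.034,.016):
  for x,y in[(.4635,-.337),(.4635,-.340)]: print(z,x,y,proj(w,(x,y,z)).round(1))
crop('pics/w5.png','pics/w5c.png',260,170,380,290,5,1.3)
E
```

```text
[-0.59121939 -0.88334877  0.27220546] 0.0682020343403997
tcp [ 0.6461 -0.1506  0.127 ] yaw of y 82.45 tool mm [ 156.7 -211.3  -13.3]
[317.31568071 246.01110774]
0.068 0.4635 -0.337 [316.2 244.4]
0.068 0.4635 -0.34 [311.6 245. ]
0.034 0.4635 -0.337 [316.1 231.9]
0.034 0.4635 -0.34 [312.  232.5]
0.016 0.4635 -0.337 [316.1 226.4]
0.016 0.4635 -0.34 [312.2 226.9]
```

View pics/w8.png

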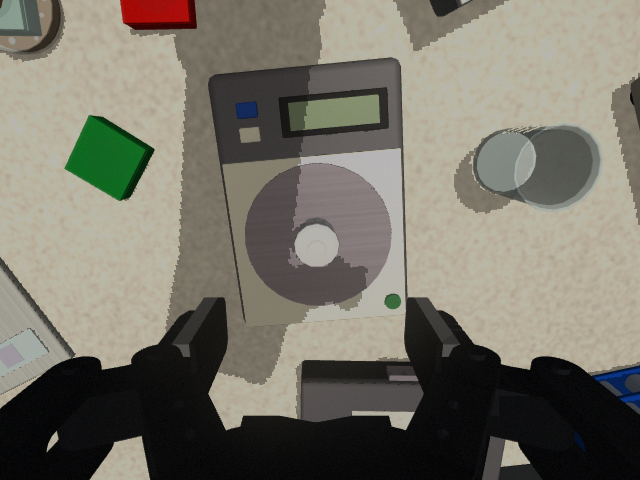

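View pics/w5c.png

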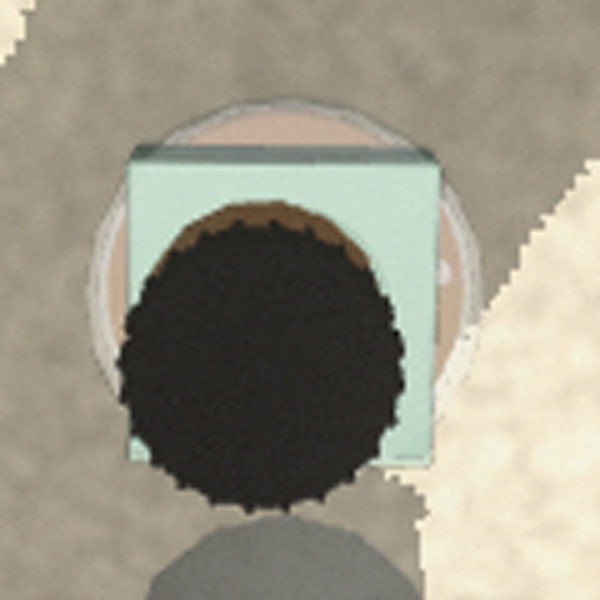

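>>> carry_out:
  motion: "0.2 10 -14 0 0;0.2 20 -27 0 0;0.2 24 -33 0 0;0.2 26 -34 0 0;0.2 25 -34 0 0;0.2 24 -32 0 0;0.2 18 -24 0 0;0.2 10 -13 0 0"

```text
clock: 15.75
tcp_pos: [0.4592, -0.3407, 0.125]
orientation: [-0.212, -3.133, -0.0]
contact_force: [0.6, -0.8, -0.5]
grip_width: 0.0684
```

```bash
python3 - <<'E'
from h import *
o,c,im=snap('wrist','w9'); print(o['contact_force'],o['grip_width']); go(.463,-.3395,.004,o)
print(proj(c,(.463,-.3395,.068)))
crop('pics/w9.png','pics/w9c.png',200,170,440,350,3,1.3)
E
```

```text
[ 0.63890917 -0.75619881 -0.53835483] 0.06837070738433573
tcp [ 0.4592 -0.3407  0.125 ] yaw of y 82.25 tool mm [ -3.8   1.7 121. ]
[319.00980859 250.71745713]
```

View pics/w9c.png

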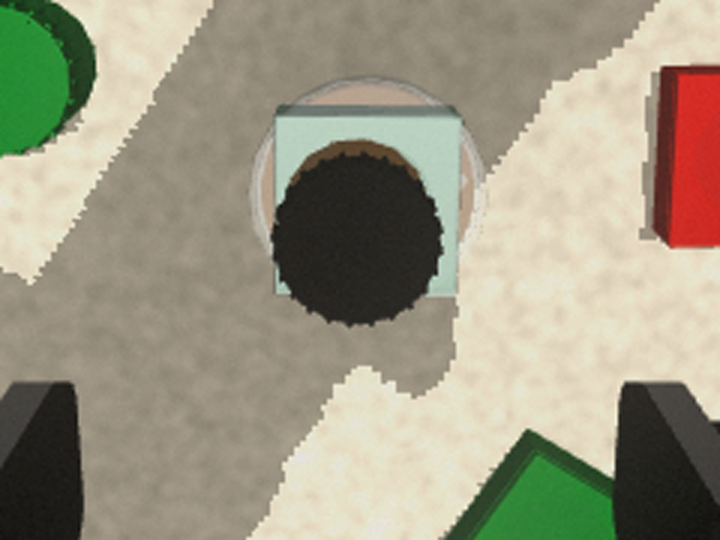

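>>> carry_out:
  motion: "0.2 -2 1 20 0;0.2 -1 0 25 0;0.2 0 0 25 0;0.2 0 0 20 0;0.2 0 0 14 0;0.2 0 0 8 0;0.25 0 0 5 0;0.3 0 0 2 0"

```text
clock: 16.8
tcp_pos: [0.4655, -0.3385, 0.0067]
orientation: [0.207, 3.134, -0.0]
contact_force: [0.5, 0.5, 0.7]
grip_width: 0.0596
```

```bash
python3 - <<'E'
from h import *
o,c,im=snap('wrist','w10'); print(o['contact_force'],o['grip_width']); go(.463,-.3395,.004,o)
print(proj(c,(.463,-.3395,.068)))
E
```

```text
[0.476782   0.53069416 0.68974135] 0.05955344669203242
tcp [ 0.4655 -0.3385  0.0067] yaw of y 82.45 tool mm [ 2.4 -1.3  2.7]
[313.50355382 329.92223306]
```

View pics/w10.png

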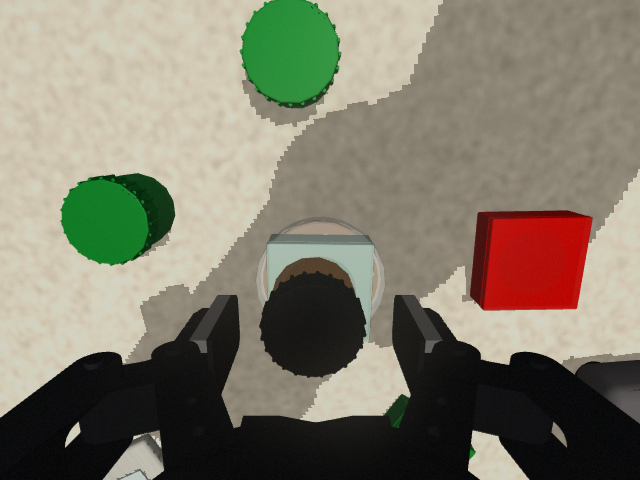

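>>> carry_out:
  motion: "0.35 3.5 -1.3 2 0;0.4 0 0 1 0;0.45 0 0 0 0;0.5 0 0 0 0;0.55 0 0 0 0;0.6 0 0 0 0;0.7 0 0 0 0;0.8 0 0 0 0"
  newtons: 30

```text
clock: 17.85
tcp_pos: [0.4618, -0.3392, 0.0038]
orientation: [0.207, 3.135, 0.0]
contact_force: [-0.2, 1.3, 4.2]
grip_width: 0.0347
```

>>> carry_out:
  motion: "0.9 0 0 -1 0;0.9 0 0 -3 0;0.9 0 0 -10 0;0.9 0 0 -18 0;0.9 0 0 -22 0;0.9 0 0 -25 0;0.9 0 0 -25 0;0.9 0 0 -18 0"

```text
clock: 18.85
tcp_pos: [0.4621, -0.3397, 0.1279]
orientation: [0.207, 3.133, -0.001]
contact_force: [-0.5, 0.2, -0.7]
grip_width: 0.0346
```

```bash
python3 - <<'E'
from h import *
o,c,im=snap('wrist','w11'); print(o['contact_force'],o['grip_width']); go(.6433,.166,.125,o)
print(o['joints'].round(2))
E
```

```text
[-0.52885674  0.2193548  -0.71224382] 0.034645198350247146
tcp [ 0.4621 -0.3397  0.1279] yaw of y 82.44 tool mm [-113.1  525.2    2.8]
[ 0.15  0.41  0.48  1.89 -0.24  0.89  2.19]
```

View pics/w11.png

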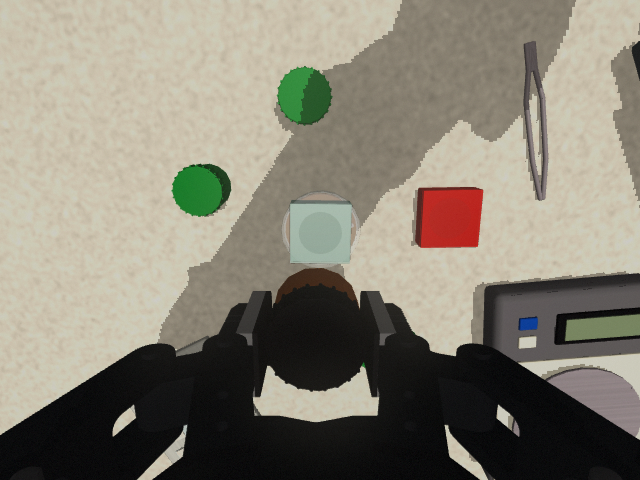

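>>> carry_out:
  motion: "0.9 -4 16 0 0;0.9 -6 30 0 0;0.9 -8 36 0 0;0.9 -8 36 0 0;0.9 -8 36 0 0;0.9 -8 36 0 0;0.9 -8 36 0 0;0.9 -8 36 0 0"

```text
clock: 19.9
tcp_pos: [0.553, -0.0843, 0.1243]
orientation: [-0.205, -3.133, -0.001]
contact_force: [0.4, -0.9, -0.6]
grip_width: 0.0346
```

>>> carry_out:
  motion: "0.9 -8 36 0 0;0.9 -8 36 0 0;0.9 -8 36 0 0;0.9 -8 36 0 0;0.9 -8 36 0 0;0.9 -7 36 0 0;0.9 -5 26 0 0;0.9 -3 16 0 0"

```text
clock: 20.9
tcp_pos: [0.6414, 0.1634, 0.1247]
orientation: [-0.204, -3.133, 0.0]
contact_force: [-0.5, 0.1, -0.4]
grip_width: 0.0347
```

```bash
python3 - <<'E'
from h import *
o,c,im=snap('wrist','w12'); print(o['contact_force'],o['grip_width']); go(.6433,.166,.028,o)
print(proj(c,(.6433,.166,.058)))
E
```

```text
[-0.51940278  0.05770179 -0.35536682] 0.0347398930034662
tcp [0.6414 0.1634 0.1247] yaw of y 82.55 tool mm [-1.7  2.9 96.7]
[320.63090503 243.63429118]
```

View pics/w12.png

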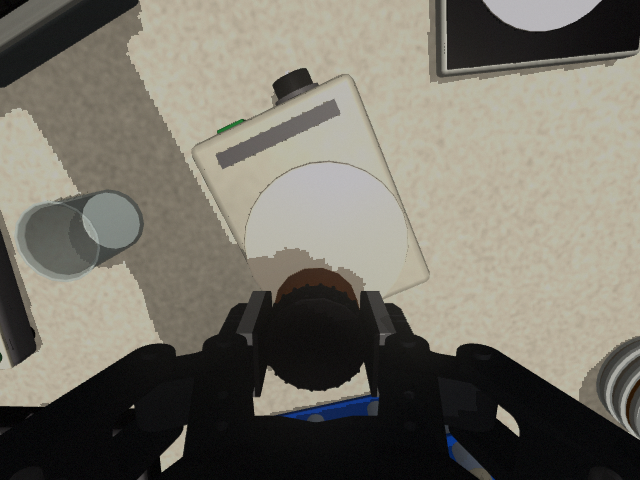

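>>> carry_out:
  motion: "0.9 -1 4.5 15 0;0.9 0 0 20 0;0.9 0 0 20 0;0.9 0 0 15 0;0.9 0 0 10 0;0.9 0 0 7 0;0.9 0 0 4 0;0.9 0 0 2 0"

```text
clock: 21.95
tcp_pos: [0.6438, 0.1658, 0.0327]
orientation: [0.207, 3.134, 0.0]
contact_force: [0.7, -0.1, -0.3]
grip_width: 0.0345
```

>>> carry_out:
  motion: "0.9 0 0 0.5 0;0.9 0 0 0.5 0;0.9 0 0 0.5 0;0.9 0 0 0.5 0;0.9 0 0 0.5 0;0.9 0 0 0 0;0.9 0 0 0 0;0.9 0 0 0 0"

```text
clock: 22.95
tcp_pos: [0.6436, 0.1657, 0.0301]
orientation: [0.207, 3.135, 0.0]
contact_force: [0.4, -0.3, -0.2]
grip_width: 0.0349
```

>>> carry_out:
  motion: "0.9 0 1.5 0.5 0;0.9 0 1 0.5 0;0.9 0 0 0.5 0;0.9 0 0 0.5 0;0.9 0 0 0.5 0;0.9 0 0 0.5 0;0.9 0 0 0 0;0.9 0 0 0 0"

```text
clock: 23.95
tcp_pos: [0.644, 0.1682, 0.0278]
orientation: [0.207, 3.135, 0.001]
contact_force: [-2.9, -0.7, 5.2]
grip_width: 0.0347
```

Contact. Release and lift.

>>> carry_out:
  motion: "0.9 0 0 -0.4 0;0.57 0 0 0 0;0.54 0 0 0 0;0.5 0 0 0 0;0.45 0 0 0 0;0.4 0 0 0 0;0.3 0 0 0 0;0.25 0 0 0 0"

```text
clock: 24.95
tcp_pos: [0.6439, 0.1682, 0.0275]
orientation: [0.207, 3.135, 0.0]
contact_force: [0.0, 0.1, 0.3]
grip_width: 0.0642
```

>>> carry_out:
  motion: "0.25 0 0 -5 0;0.25 0 0 -12 0;0.25 0 0 -20 0;0.2 0 0 -20 0;0.2 0 0 -20 0;0.2 0 0 -15 0;0.2 0 0 -8 0;0.2 0 0 0 0"

```text
clock: 25.95
tcp_pos: [0.6441, 0.1683, 0.128]
orientation: [0.207, 3.134, 0.001]
contact_force: [-0.1, -0.6, -0.1]
grip_width: 0.0681
```

```bash
python3 - <<'E'
from h import *
o,c,im=snap('wrist','w13'); print(o['contact_force'],o['grip_width']); go(.463,-.337,.125,o)
print(proj(c,(.644,.168,.092)),proj(c,(.644,.168,.058)))
w=np.load('pics/w11.npy',allow_pickle=True).item()
for z in(.034,.016):
  for x,y in[(.4635,-.337),(.4635,-.340)]: print(z,x,y,proj(w,(x,y,z)).round(1))
crop('pics/w11.png','pics/w11c.png',270,180,370,280,6,1.3)
E
```

```text
[-0.1461307  -0.59346143 -0.13301121] 0.0680822034233983
tcp [0.6441 0.1683 0.128 ] yaw of y 82.45 tool mm [ 113.2 -524.7    2.7]
[315.92670162 254.53337004] [315.83534048 239.85459399]
0.034 0.4635 -0.337 [320.2 232.8]
0.034 0.4635 -0.34 [316.2 233.4]
0.016 0.4635 -0.337 [320.  227.3]
0.016 0.4635 -0.34 [316.1 227.8]
```

View pics/w13.png

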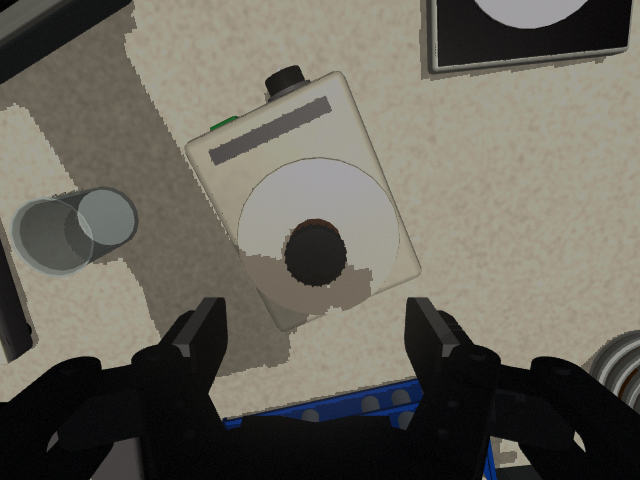

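View pics/w11c.png

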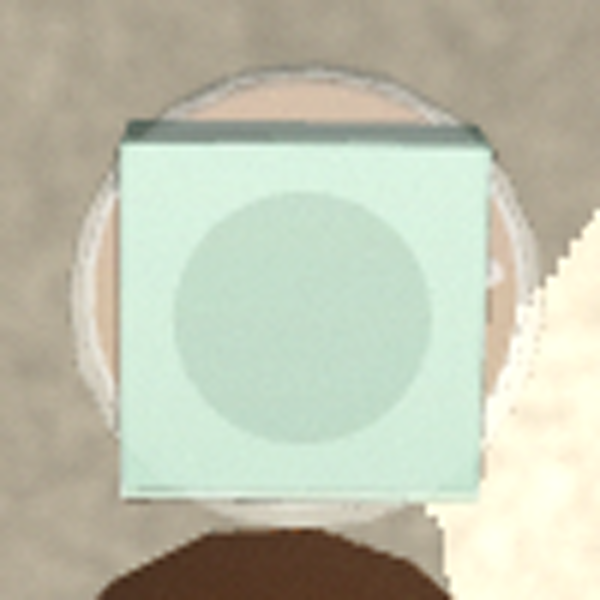

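>>> carry_out:
  motion: "0.2 3 -16 0 0;0.2 6 -30 0 0;0.2 8 -36 0 0;0.2 8 -36 0 0;0.2 8 -36 0 0;0.2 8 -36 0 0;0.2 8 -36 0 0;0.2 8 -36 0 0"

```text
clock: 27.0
tcp_pos: [0.5512, -0.0863, 0.1269]
orientation: [-0.209, -3.133, 0.001]
contact_force: [0.9, 0.3, 0.5]
grip_width: 0.0681
```

>>> carry_out:
  motion: "0.2 8 -36 0 0;0.2 8 -36 0 0;0.2 8 -36 0 0;0.2 8 -36 0 0;0.2 8 -36 0 0;0.2 8 -36 0 0;0.2 5 -28 0 0;0.2 3 -16 0 0"

```text
clock: 28.0
tcp_pos: [0.4611, -0.3363, 0.127]
orientation: [-0.212, -3.133, 0.0]
contact_force: [0.7, 0.5, -0.3]
grip_width: 0.0684
```

>>> carry_out:
  motion: "0.2 0 0 20 0;0.2 0 0 25 0;0.2 0 0 25 0;0.2 0 0 25 0;0.2 0 0 15 0;0.2 0 0 10 0;0.2 0 0 6 0;0.2 0 0 0 0"

```text
clock: 29.0
tcp_pos: [0.4633, -0.3344, 0.0016]
orientation: [0.207, 3.135, 0.0]
contact_force: [-0.2, -0.9, 0.1]
grip_width: 0.0683
```

```bash
python3 - <<'E'
from h import *
o,c,im=snap('wrist','w14'); print(o['contact_force'],o['grip_width']); go(.4635,-.337,-.022,o)
print(proj(c,(.4635,-.337,.034)),proj(c,(.465,-.3365,.016)))
snap('scene','s14')
crop('pics/s14.png','pics/s14c.png',130,240,330,390,4,1.2)
E
```

```text
[-0.23163958 -0.90844253  0.05060244] 0.06828087012194319
tcp [ 0.4633 -0.3344  0.0016] yaw of y 82.45 tool mm [-0.5 -2.5 23.6]
[311.00050866 303.1970576 ] [312.91799875 290.1025957 ]
```

View pics/w14.png

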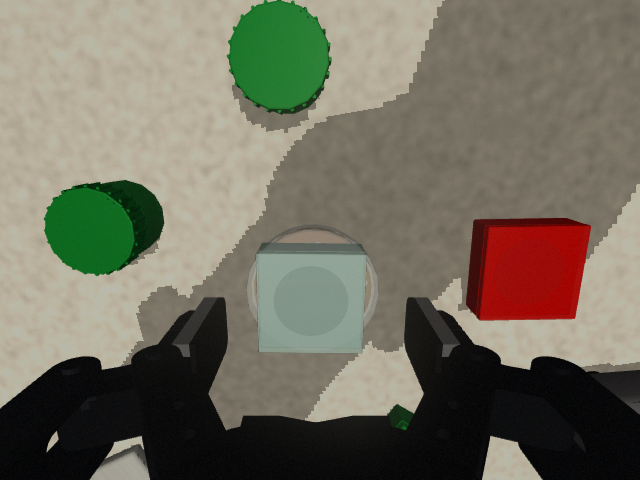

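View pics/s14c.png

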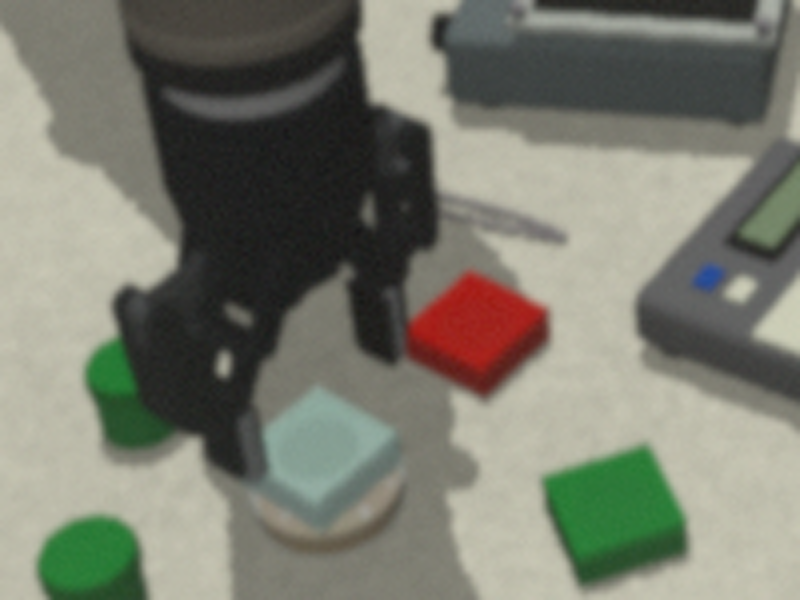

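>>> carry_out:
  motion: "0.2 1.5 -2.5 4 0;0.2 0 0 5 0;0.2 0 0 5 0;0.25 0 0 4 0;0.3 0 0 3 0;0.3 0 0 1.5 0;0.3 0 0 0 0;0.35 0 0 0 0"

```text
clock: 30.1
tcp_pos: [0.4616, -0.3368, -0.0209]
orientation: [0.207, 3.135, -0.0]
contact_force: [-0.0, 0.2, 0.5]
grip_width: 0.0551
```

>>> carry_out:
  motion: "0.38 0 0 0 0;0.41 0 0 0 0;0.44 0 0 0 0;0.47 0 0 0 0;0.5 0 0 0 0;0.55 0 0 0 0;0.65 0 0 0 0;0.75 0 0 0 0"
  newtons: 30

```text
clock: 31.1
tcp_pos: [0.4616, -0.3367, -0.0208]
orientation: [0.207, 3.135, 0.0]
contact_force: [-0.0, 1.6, 5.1]
grip_width: 0.0443
```

```bash
python3 - <<'E'
from h import *
o,c,im=snap('wrist','w15'); print(o['contact_force'],o['grip_width']); go(.4635,-.337,-.022,o)
snap('scene','s15')
crop('pics/s15.png','pics/s15c.png',130,240,330,390,4,1.2)
E
```

```text
[-0.00613709  1.58012669  5.08713804] 0.0442592620930889
tcp [ 0.4616 -0.3367 -0.0208] yaw of y 82.45 tool mm [-1.9 -0.   1.2]
```

View pics/w15.png

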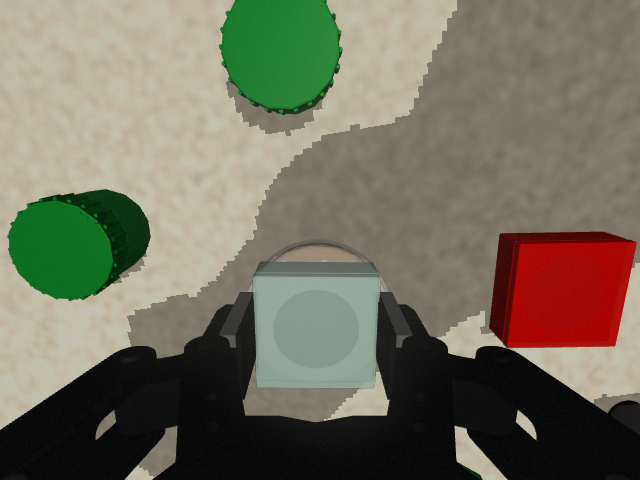

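View pics/s15c.png

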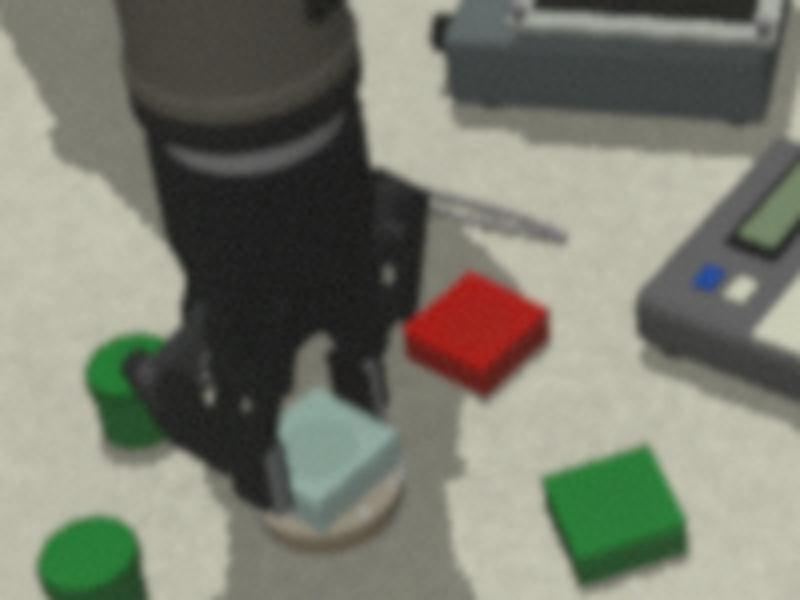

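>>> carry_out:
  motion: "0.8 0 0 0 0;0.8 0 0 -1 0;0.8 0 0 -4 0;0.8 0 0 -15 0;0.8 0 0 -25 0;0.8 0 0 -30 0;0.8 0 0 -30 0;0.8 0 0 -18 0"
  newtons: 40

```text
clock: 32.2
tcp_pos: [0.462, -0.3373, 0.1042]
orientation: [0.207, 3.133, -0.001]
contact_force: [0.1, -0.7, -0.5]
grip_width: 0.0441
```

```bash
python3 - <<'E'
from h import *
o,c,im=snap('wrist','w16'); print(o['contact_force'],o['grip_width']); go(.434,-.0151,.1,o)
for x,y in[(.4635,-.337),(.4635,-.340)]: print(x,y,proj(c,(x,y,.016)).round(1))
E
```

```text
[ 0.14062326 -0.68313902 -0.4688377 ] 0.044111454729995656
tcp [ 0.462  -0.3373  0.1042] yaw of y 82.43 tool mm [ 70.2 315.7   3.8]
0.4635 -0.337 [317.  235.2]
0.4635 -0.34 [312.8 235.7]
```

View pics/w16.png

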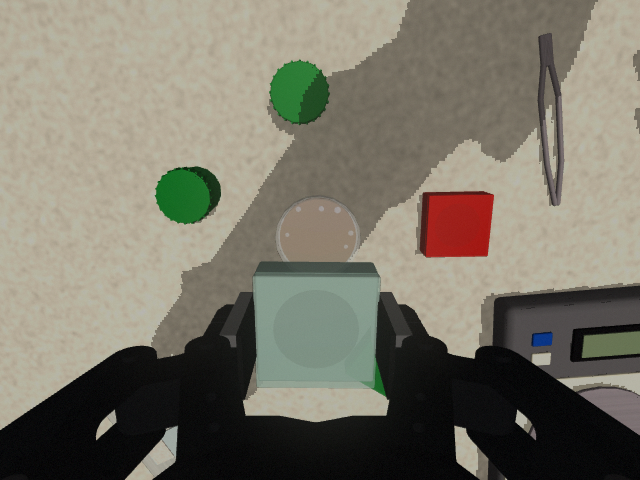

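>>> carry_out:
  motion: "0.8 4 18 0 0;0.8 8 36 0 0;0.8 11 50 0 0;0.8 12 54 0 0;0.8 12 54 0 0;0.8 11 50 0 0;0.8 8 36 0 0;0.8 4 18 0 0"

```text
clock: 33.25
tcp_pos: [0.4314, -0.0111, 0.1008]
orientation: [-0.2, -3.132, -0.0]
contact_force: [0.9, -0.8, -0.2]
grip_width: 0.0442
```

```bash
python3 - <<'E'
from h import *
o,c,im=snap('wrist','w17'); print(o['contact_force'],o['grip_width']); go(.434,-.0151,.03,o)
print(proj(c,(.434,-.0151,.066)))
E
```

```text
[ 0.91041039 -0.75259886 -0.17945495] 0.04416075600870695
tcp [ 0.4314 -0.0111  0.1008] yaw of y 82.7 tool mm [-3.3 -3.7 70.8]
[310.20532352 260.44515712]
```

View pics/w17.png

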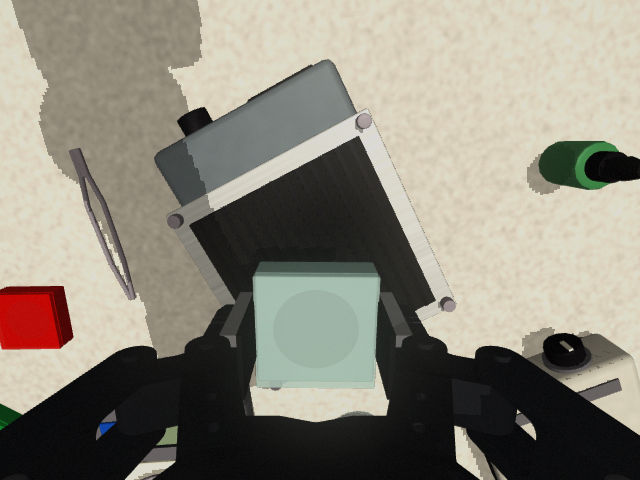

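>>> carry_out:
  motion: "0.8 -2 -3 10 0;0.8 0 0 15 0;0.8 0 0 15 0;0.8 0 0 12 0;0.8 0 0 7 0;0.8 0 0 5 0;0.8 0 0 3 0;0.8 0 0 1 0"

```text
clock: 34.3
tcp_pos: [0.4354, -0.0175, 0.034]
orientation: [0.207, 3.135, 0.0]
contact_force: [-0.0, -0.3, -0.6]
grip_width: 0.0444
```

>>> carry_out:
  motion: "0.8 0 0 0.5 0;0.8 0 0 0.5 0;0.8 0 0 0.5 0;0.8 0 0 0.5 0;0.8 0 0 0.5 0;0.8 0 0 0.5 0;0.8 0 0 0 0;0.8 0 0 0 0"

```text
clock: 35.3
tcp_pos: [0.4352, -0.0175, 0.031]
orientation: [-0.207, -3.135, -0.0]
contact_force: [-0.8, -0.6, -0.3]
grip_width: 0.0438
```

>>> carry_out:
  motion: "0.8 0 2.5 0.5 0;0.8 0 0 0.5 0;0.8 0 0 0.5 0;0.8 0 0 0.5 0;0.8 0 0 0.4 0;0.8 0 0 0 0;0.8 0 0 0 0;0.8 0 0 0 0"

```text
clock: 36.3
tcp_pos: [0.4355, -0.015, 0.0292]
orientation: [-0.207, -3.135, -0.001]
contact_force: [-2.7, 0.5, 11.3]
grip_width: 0.0435
```

>>> carry_out:
  motion: "0.8 0 0 -0.5 0;0.8 0 0 0 0;0.46 0 0 0 0;0.43 0 0 0 0;0.4 0 0 0 0;0.36 0 0 0 0;0.3 0 0 0 0;0.25 0 0 0 0"

```text
clock: 37.3
tcp_pos: [0.4355, -0.015, 0.0291]
orientation: [-0.207, -3.135, -0.0]
contact_force: [0.8, 0.1, 0.5]
grip_width: 0.064
```

>>> carry_out:
  motion: "0.25 0 0 -5 0;0.25 0 0 -12 0;0.2 0 0 -18 0;0.2 0 0 -20 0;0.1 0 0 -15 0;0.1 0 0 -5 0;0.1 0 0 0 0;0.1 0 0 0 0"

```text
clock: 38.3
tcp_pos: [0.4351, -0.015, 0.1037]
orientation: [-0.207, -3.134, 0.0]
contact_force: [-1.2, -0.7, 1.0]
grip_width: 0.077
```

```bash
python3 - <<'E'
from h import *
o,c,im=snap('wrist','w18'); print(o['contact_force'],o['grip_width']); go(.464,-.3365,.1,o)
E
```

```text
[-1.24662436 -0.69861588  0.99294462] 0.07704017575232691
tcp [ 0.4351 -0.015   0.1037] yaw of y 82.45 tool mm [ -70.9 -314.9    3.7]
```

View pics/w18.png

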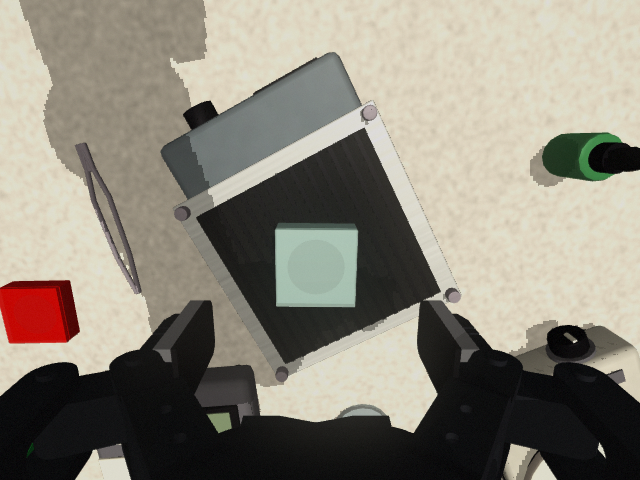

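>>> carry_out:
  motion: "0.1 -4 -18 0 0;0.1 -8 -36 0 0;0.1 -11 -50 0 0;0.1 -12 -54 0 0;0.1 -12 -54 0 0;0.1 -12 -50 0 0;0.1 -8 -36 0 0;0.1 -4 -17 0 0"

```text
clock: 39.35
tcp_pos: [0.4637, -0.3387, 0.1034]
orientation: [-0.211, -3.133, 0.001]
contact_force: [-0.5, -0.4, 0.2]
grip_width: 0.077
```

>>> carry_out:
  motion: "0.1 0 0 0 -0.15;0.1 0 0 0 -0.16;0.1 0 0 10 0;0.1 0 0 25 0;0.1 0 0 25 0;0.1 0 0 20 0;0.1 0 0 10 0;0.1 0 0 0 0"

```text
clock: 40.35
tcp_pos: [0.464, -0.3359, 0.0133]
orientation: [0.278, -3.128, -0.002]
contact_force: [0.2, -1.0, -0.0]
grip_width: 0.0767
```

```bash
python3 - <<'E'
from h import *
o,c,im=snap('wrist','w19'); print(o['contact_force'],o['grip_width']); go(.464,-.3365,-.041,o)
print(proj(c,(.464,-.3365,.016)), o['joints'].round(2))
E
```

```text
[ 0.1893979  -1.03042802 -0.04878312] 0.0767036041613802
tcp [ 0.464  -0.3359  0.0133] yaw of y 100.15 tool mm [ 0.1 -0.6 54.3]
[315.80681669 277.59383005] [ 0.24  0.57  0.36  1.96 -0.31  0.67  2.54]
```

View pics/w19.png

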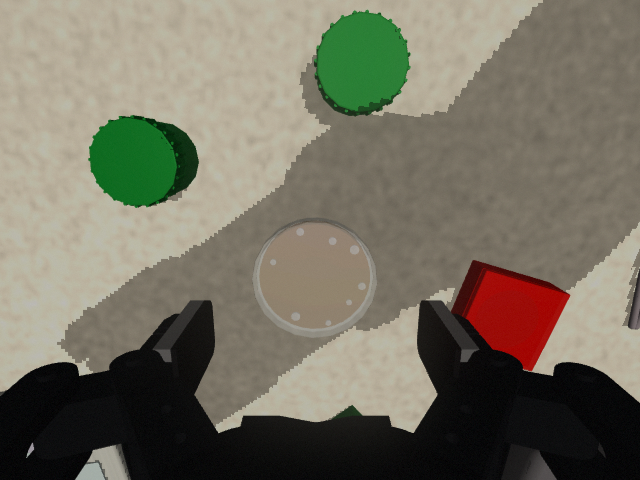

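>>> carry_out:
  motion: "0.1 0 -0.6 10 0;0.1 0 0 14 0;0.1 0 0 12 0;0.1 0 0 8 0;0.1 0 0 5 0;0.1 0 0 3 0;0.1 0 0 1 0;0.1 0 0 0 0"

```text
clock: 41.4
tcp_pos: [0.4648, -0.3373, -0.0387]
orientation: [-0.28, 3.129, -0.0]
contact_force: [-0.3, -0.2, 0.1]
grip_width: 0.0769
```

```bash
python3 - <<'E'
from h import *
o,c,im=snap('wrist','w20'); print(o['contact_force'],o['grip_width']); go(.464,-.3365,-.041,o)
print(proj(c,(.464,-.3365,.016)))
snap('scene','s20')
crop('pics/s20.png','pics/s20c.png',130,240,330,390,4,1.2)
E
```

```text
[-0.29945506 -0.1834485   0.11686907] 0.07693144355397794
tcp [ 0.4648 -0.3373 -0.0387] yaw of y 100.21 tool mm [0.6 0.9 2.3]
[320.00892668 326.13085528]
```

View pics/w20.png

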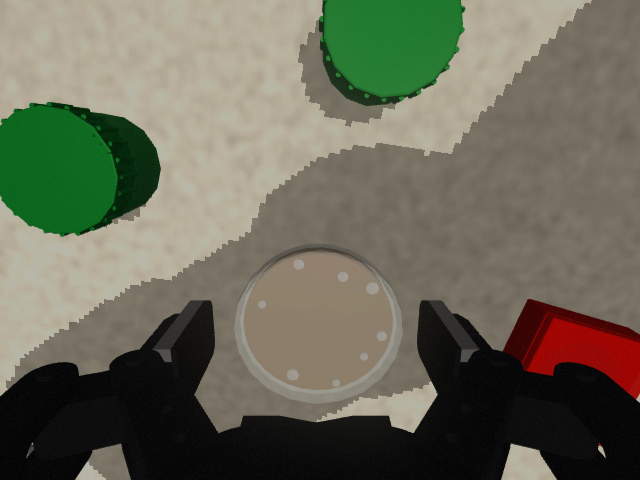

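View pics/s20c.png

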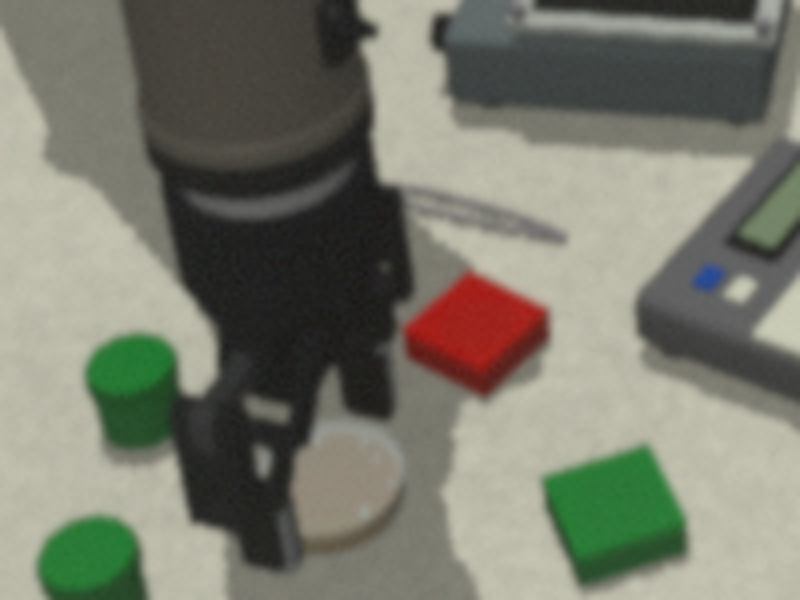

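>>> carry_out:
  motion: "0.1 1.5 1 1 0;0.12 0 0 1 0;0.15 0 0 0.5 0;0.18 0 0 0 0;0.21 0 0 0 0;0.24 0 0 0 0;0.27 0 0 0 0;0.3 0 0 0 0"
  newtons: 30

```text
clock: 42.5
tcp_pos: [0.463, -0.3367, -0.041]
orientation: [-0.279, 3.129, -0.0]
contact_force: [-1.1, 0.3, 4.6]
grip_width: 0.0606
```

>>> carry_out:
  motion: "0.4 0 0 0 0;0.5 0 0 0 0;0.6 0 0 0 0;0.6 0 0 0 0;0.6 0 0 -0.5 0;0.6 0 0 -1 0;0.6 0 0 -2 0;0.6 0 0 -4 0"
  newtons: 40

```text
clock: 43.5
tcp_pos: [0.4628, -0.3363, -0.0339]
orientation: [0.28, -3.129, -0.0]
contact_force: [0.1, 0.1, -0.8]
grip_width: 0.0602
```

```bash
python3 - <<'E'
from h import *
o,c,im=snap('wrist','w21'); print(o['contact_force'],o['grip_width']); go(.464,-.3365,.1,o)
snap('scene','s21')
crop('pics/s21.png','pics/s21c.png',130,240,330,390,4,1.2)
E
```

```text
[ 0.08591484  0.05268429 -0.82059382] 0.06019236194920059
tcp [ 0.4628 -0.3363 -0.0339] yaw of y 100.21 tool mm [  -1.1   -0.3 -133.9]
```

View pics/s21c.png

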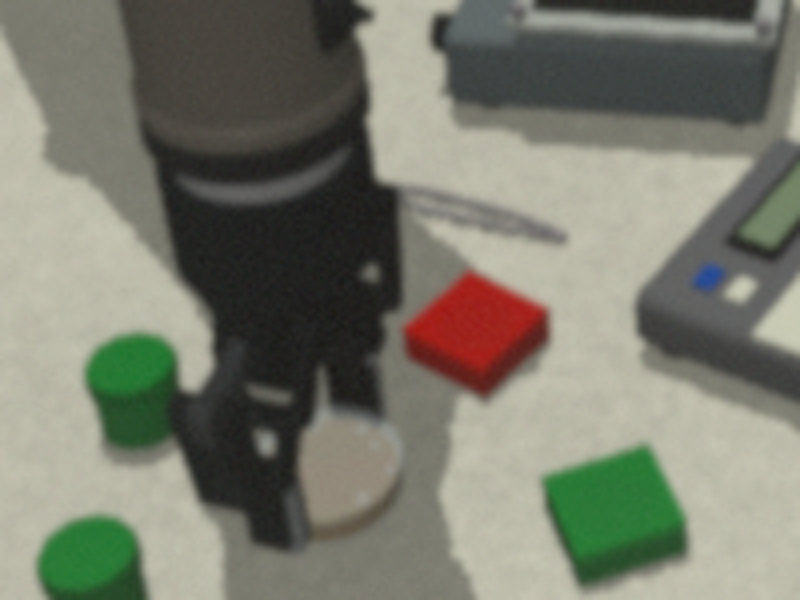

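>>> carry_out:
  motion: "0.6 0 0 -8 0;0.6 0 0 -18 0;0.6 0 0 -25 0;0.6 0 0 -26 0;0.6 0 0 -25 0;0.6 0 0 -20 0;0.6 0 0 -12 0;0.6 0 0 -4 0"

```text
clock: 44.6
tcp_pos: [0.4633, -0.3367, 0.1052]
orientation: [-0.279, 3.128, -0.001]
contact_force: [0.9, -0.8, -0.1]
grip_width: 0.0601
```

```bash
python3 - <<'E'
from h import *
o,c,im=snap('wrist','w22'); print(o['contact_force'],o['grip_width']); go(.4759,.3306,.1,o);print(o['joints'].round(2))
E
```

```text
[ 0.92979203 -0.75452781 -0.12756337] 0.06013673523119443
tcp [ 0.4633 -0.3367  0.1052] yaw of y 100.2 tool mm [-130.6  654.5    4.8]
[ 0.19  0.43  0.43  1.91 -0.23  0.85  2.49]
```

View pics/w22.png

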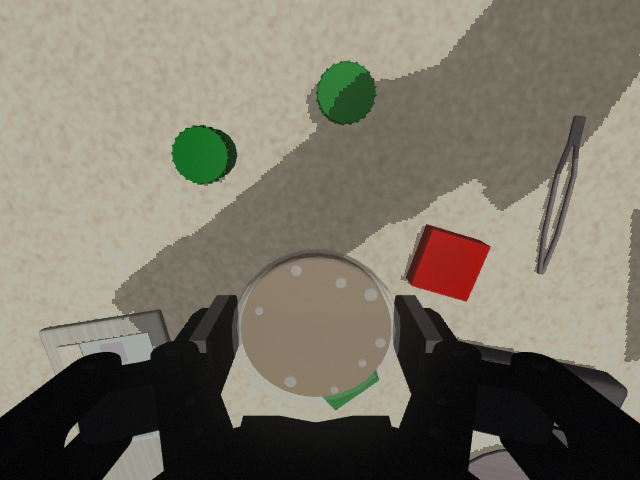

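>>> carry_out:
  motion: "0.6 -4 18 0 0;0.6 -7 34 0 0;0.6 -9 46 0 0;0.6 -9 46 0 0;0.6 -9 46 0 0;0.6 -9 46 0 0;0.6 -9 46 0 0;0.6 -9 46 0 0"

```text
clock: 45.65
tcp_pos: [0.4674, 0.0005, 0.1034]
orientation: [0.281, -3.127, -0.0]
contact_force: [0.5, 0.0, -0.6]
grip_width: 0.0599
```

>>> carry_out:
  motion: "0.6 -9 46 0 0;0.6 -9 46 0 0;0.6 -9 46 0 0;0.6 -9 46 0 0;0.6 -9 46 0 0;0.6 -9 44 0 0;0.6 -7 34 0 0;0.6 -4 18 0 0"

```text
clock: 46.65
tcp_pos: [0.4729, 0.3326, 0.1031]
orientation: [0.285, -3.127, 0.001]
contact_force: [0.0, 0.6, -0.2]
grip_width: 0.06
```

```bash
python3 - <<'E'
from h import *
o,c,im=snap('wrist','w23'); print(o['contact_force'],o['grip_width']); go(.4759,.3306,-.019,o);print(proj(c,(.4759,.3306,.022)))
E
```

```text
[ 0.04576159  0.55891491 -0.19685952] 0.05999200248145941
tcp [0.4729 0.3326 0.1031] yaw of y 100.41 tool mm [ -2.8  -2.5 122.1]
[312.93473647 239.97578299]
```

View pics/w23.png

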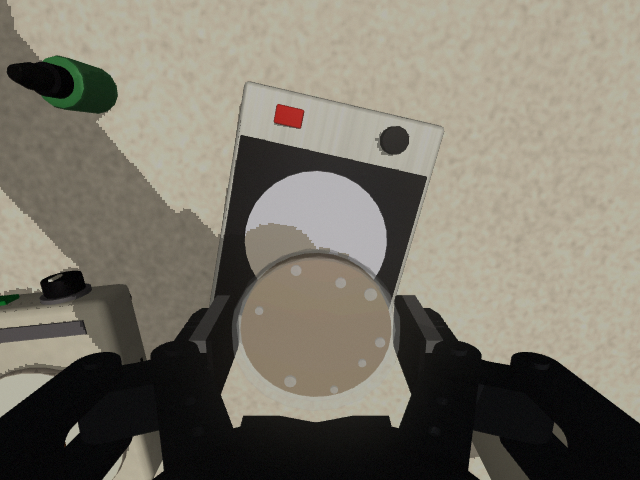

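>>> carry_out:
  motion: "0.6 -1.5 -0.5 15 0;0.6 0 0 22 0;0.6 0 0 24 0;0.6 0 0 22 0;0.6 0 0 16 0;0.6 0 0 10 0;0.6 0 0 6 0;0.6 0 0 2 0"

```text
clock: 47.7
tcp_pos: [0.4767, 0.33, -0.0129]
orientation: [-0.279, 3.129, 0.0]
contact_force: [-0.6, -0.7, 0.1]
grip_width: 0.0602
```

>>> carry_out:
  motion: "0.6 0 0 0.5 0;0.6 0 0 0.5 0;0.6 0 0 0.5 0;0.6 0 0 0.5 0;0.6 0 0 0.5 0;0.6 0 0 0.5 0;0.6 0 0 0 0;0.6 0 0 0 0"

```text
clock: 48.7
tcp_pos: [0.4766, 0.33, -0.0159]
orientation: [0.28, -3.129, -0.0]
contact_force: [-0.7, 1.0, -1.0]
grip_width: 0.0599
```

>>> carry_out:
  motion: "0.6 0 1.5 0.5 0;0.6 0 0 0.5 0;0.6 0 0 0.5 0;0.6 0 0 0.5 0;0.6 0 0 0.5 0;0.6 0 0 0.5 0;0.6 0 0 0 0;0.6 0 0 0 0"

```text
clock: 49.7
tcp_pos: [0.4763, 0.3315, -0.0188]
orientation: [-0.28, 3.129, 0.0]
contact_force: [0.0, -0.8, 2.4]
grip_width: 0.06
```

>>> carry_out:
  motion: "0.6 0 0 0.3 0;0.6 0 0 0 0;0.27 0 0 0 0;0.24 0 0 0 0;0.2 0 0 0 0;0.15 0 0 0 0;0.1 0 0 0 0;0.1 0 0 0 0"

```text
clock: 50.7
tcp_pos: [0.4763, 0.3315, -0.0192]
orientation: [-0.279, 3.129, 0.0]
contact_force: [-0.6, -0.2, 1.1]
grip_width: 0.0768
```

>>> carry_out:
  motion: "0.1 0 0 -4 0;0.1 0 0 -10 0;0.1 0 0 -20 0;0.1 0 0 -25 0;0.1 0 0 -25 0;0.1 0 0 -25 0;0.1 0 0 -15 0;0.1 0 0 -5 0"

```text
clock: 51.7
tcp_pos: [0.4767, 0.3318, 0.1109]
orientation: [-0.279, 3.128, 0.002]
contact_force: [0.2, 0.5, -0.1]
grip_width: 0.0767
```

```bash
python3 - <<'E'
from h import *
o,c,im=snap('wrist','w24'); print(o['contact_force'],o['grip_width'],o['tcp_pos'])
snap('scene','s24');snap('top','t24')
E
```

```text
[ 0.24361315  0.53342888 -0.12642194] 0.0767059104824854 [0.4766552  0.33178309 0.11087041]
```

View pics/w24.png

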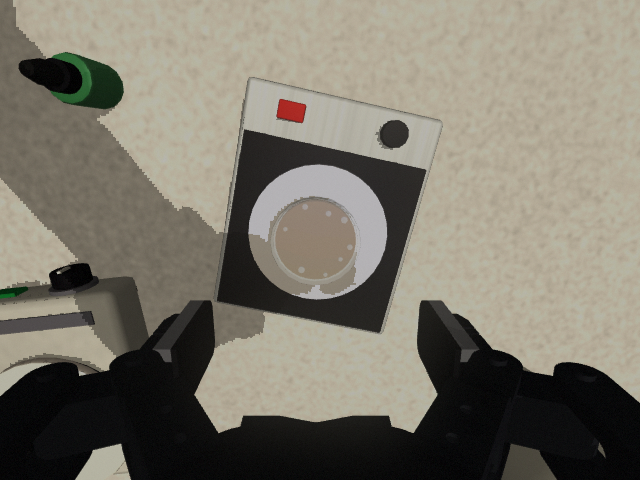

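View pics/s24.png

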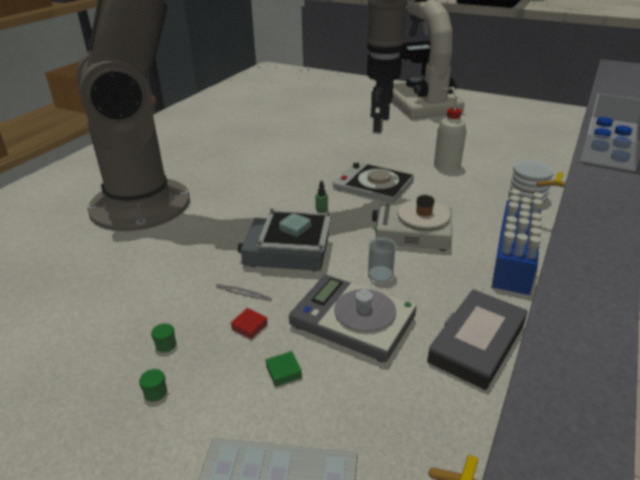

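View pics/t24.png

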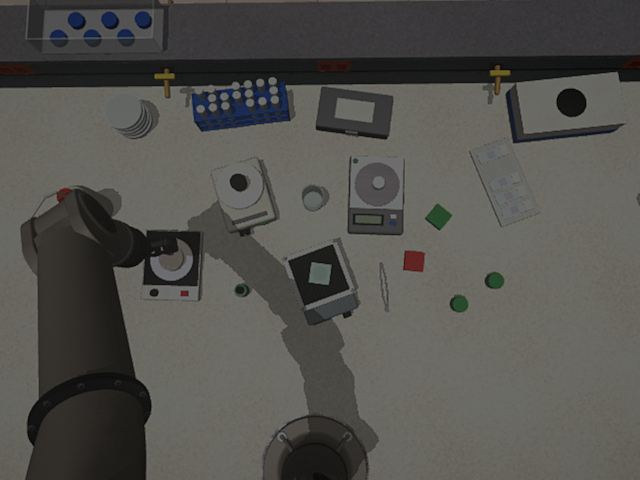

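```bash
python3 - <<'E'
from bench import r
print(r.get_obs()['contact_force']); print(r.hand_in())
E
```

```text
[-0.33187502  0.08695576  0.09353053]
the job is handed in; nothing more can be done
None
```

I took the stack apart from the top and put all four vessels on their instruments: weighing bottle on the balance pan, amber jar on the stirrer, cavity block on the shaker mat and Petri dish on the lit disc. I lowered each one until the wrist force showed contact, then released it. The job was handed in at about 52 s of the 128 s allowed.

**Last checks:** after each release a wrist picture showed the vessel upright and a few mm at most from the middle of its plate. The final scene and top pictures agree. The beaker and dropper bottle stand where they were at the start. The open gripper is about 0.1 m above the Petri dish and touches nothing.

**What disagreed:**
- **Fingertip height:** the pictures show the fingertips about 40 mm higher than the reported TCP. My first close, on the weighing bottle, shut on nothing just above the knob and moved nothing. I measured the offset from the pictures and used it for every later grasp.
- **Plate centres:** the top and wrist cameras differed by 2–5 mm, so I aimed between them. Both positions are well inside the 15 mm limit.

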